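# Gauge the marked spot on the vacuum sample table

## Robot

A 7-joint arm with a two-finger parallel gripper is mounted at the origin on a cart in front of the work surface, level with it; the furniture and walls round the work are solid. World frame = base frame: x ahead of the robot, y to its left, z up, the work surface at z = 0. Lengths are in m, angles in rad, forces in N, time in s.
With the tool pointing down it reaches from about 0.35 to 0.9 m from the base axis. Payload 8.1 kg.
Tool frame: the origin (TCP) lies on the centre line of the jaws, within the pads' length; the fingertips stand 19 mm ahead of it and the grasp point (between the pads) is the TCP; x points along the fingers, y is the direction in which the jaws open and shut, and the axes are right-handed (so a half turn about x gives the same grasp; the last joint's range is limited). The gripper opens to 85 mm and grips with 20 to 120 N. Pads are 22 mm wide; open, the fingers measure 114 mm over their backs; the gripper's body (76 mm by 85 mm) begins 54 mm behind the grasp point. The pads swing forward as they close: fully open they stand 13 mm farther back than shut.
Start: joints at [-0.103, 0.434, 0.025, 1.573, -0.012, 1.134, -0.075], TCP at [0.625, -0, 0.214] pointing down, gripper open.
Joint ranges: [-2.62, 2.62], [-0.44, 2.09], [-1.27, 1.32], [0.08, 2.57], [-1.32, 4.46], [0.12, 2], [-2.74, 2.74]. Speed limits (rad/s): [2.22, 2.22, 3.01, 3.01, 3.14, 3.14, 3.14].

## Interface

Orientations are given as a unit quaternion [w, x, y, z].
In Python, from workcell import read_state, snapshot, sign_off gives the robot as it stands. The module is installed in compiled form; this text tells all that it offers.
- The arm moves only by the tool jog_arm, never from a script. Its argument "series" is a list that holds one entry, the list of rows, each a list of 7 numbers: the shift along the tool's x, y, z in mm, then the turn, a rotation vector about the tool's x, y, z in degrees, then the opening in per cent of the stroke, from 0 (shut) to 100 (fully open). A call has 1 to 10 rows; each row shifts and turns the commanded pose from where the row before left it, along the tool's axes as they then stand; what a row does not reach is not made up. A row lasts 1/10 s, in which the tool goes at most 50 mm and 8.59 degrees, less where a joint would pass 70% of its speed; a pose out of reach is approached as far as the arm can. A call with a gripper value outside its range is refused whole. The fingers move at their own pace and stop on an object; "squeeze" is the grip in N (left out, the last holds). Time passes only in rows, so rows that do not move let the fingers close. It gives the time, the measured TCP pose, the force and the opening at its end, in the units of the state.
- read_state(): the state, without advancing time (a new reading comes with each control period).
- snapshot(name): name is "scene" or "side" or "wrist"; returns a dict with "image" (400x640x3 uint8, red, green, blue), "fx", "fy", "cx", "cy" (pixels), "rvec" (rotation vector, rad) and "tvec" (3), from world to camera coordinates, as OpenCV has them. Camera axes: x right, y down, z forward; pixel columns grow to the right and rows downward; lengths in m; the calibration is good to about 2 mm. A picture is of the moment at which its call begins. There is no depth.
- sign_off(): hands the job in, once; it reports no verdict.
The state is a dict: "clock": time; "qpos": joint angles; "joint_vel": joint speeds; "tau": joint torques, N m; "position": TCP position; "tcp_rot": TCP orientation; "contact_force": force on the tool from outside, world axes, zero at the start; "ft_torque": the same for the moment, N m; "grip_width": finger opening in m.
Only numpy, scipy, OpenCV 4.12 (cv2) and the standard library are available. Lean on these libraries where they do the work, as an engineer would, in place of code of your own. Each camera call takes 0.05 s, during which the arm holds its last target.

## Task

Push or pull the sprung pump lever of the sample table down through its full stroke and ease it slowly back up to its stop, not letting it fly back. Then lift the hand gauge out of its stand and hold it square to the sloping sample disc, with its sprung tip inside the ring mark (not on the cross), pressing lightly so that the tip is pushed about halfway into the gauge, never hard. The program finishes while you are still holding the gauge there, still and pressing; do not disturb the bottles, beaker and petri dish standing around.

Things in the scene. Friction and masses are not known exactly. Their poses are not given: they have to be found in the camera images.
- fixture: vacuum sample table, fixed to the worktop: aluminium base plate 140 (x) x 270 (y) x 12 mm. Origin at the centre of the plate's underside, z up. At local +y (y = +70 mm) stands a grey square table 96 x 96 mm that slopes 20 degrees, falling towards local -x; the sample disc lies on it. At local -y stands the pump, a steel barrel 40 mm in diameter with the lever on top
- lever (a joint): angle of the pump lever, rad: 0 at its upper stop (rest), 0.9 fully down. A spring returns it; at the handle it takes about 1 N near the upper stop to 7 N fully down. It turns about a hinge along the fixture's y axis; at rest the arm points up and to local -x, 55 degrees above level, and it swings down towards -x to 3.5 degrees above level
- lever_grip (a point): centre of the lever's round black handle bar: 14 mm in diameter, parallel to the fixture's y axis, free for 28 mm either way from here (the steel arm is at its +y end, 42 mm away); lies 120 mm from the hinge axis. Moves with the lever; about 183 mm above the worktop at rest, 92 mm fully down. The bar can turn between the fingers
- lever_hinge (a point): point on the lever's hinge axis, 85 mm above the worktop, at local (35, -75) mm of the fixture; axes as the fixture's
- disc: flat aluminium sample disc, 78 mm in diameter, 8 mm thick, on the sloping table. Origin at the centre of its underside, z along its normal (20 degrees off vertical, leaning towards the fixture's -x). It is turned at random about its normal and is too stiff to turn under a light touch. It bears two dark marks 19 mm from its centre: a ring with a centre dot, and on the far side of the centre a cross
- spot (a point): centre of the ring mark (ring 17 mm outside, 13 mm inside diameter) on the disc's upper face, 19 mm from the disc's centre along the disc's x axis; z along the disc's normal
- stand: grey stand for the gauge, fixed: 80 x 80 mm top plate with a 32 mm hole, its upper face 80 mm above the worktop, on four thin posts. Origin at the centre of its underside
- gauge: hand gauge, 0.15 kg, a round rod hanging upright, tip down, in the stand's hole by its collar. Origin on its axis at the underside of the collar, z along the axis away from the tip. Collar 42 mm in diameter (z 0 to 6 mm), grey handle above it 26 mm in diameter (z 6 to 70 mm), steel barrel below 28 mm in diameter, tapering to 14 mm at z = -52 mm. Lift it straight up by 75 mm or more to take it out
- gauge_grip (a point): point on the gauge's axis halfway up the handle, 36 mm above the underside of the collar
- gauge_tip (a point): end of the gauge's sprung round-ended steel tip, 8 mm in diameter, 67 mm below the underside of the collar when out (moves with the tip); z along the gauge's axis
- plunger (a joint): how far the tip is pushed into the gauge, m: 0 out, 0.012 fully in (stop). Spring: about 0.7 N at the start, 0.35 N more per mm, 2.8 N halfway (0.006)
- bottle_a: milky sample bottle, 50 mm in diameter, 90 mm tall, bystander; origin under its centre
- bottle_b: milky sample bottle, 50 mm in diameter, 90 mm tall, bystander; origin under its centre
- petri: glass petri dish, 69 mm in diameter, 16 mm high, bystander; origin under its centre
- beaker: clear beaker, 67 mm in diameter, 92 mm tall, bystander; origin under its centre
Mind the look-alikes: they are no part of the job. Of the things like the gauge, leave any that is pink; of the rest the larger one is meant.

How it is judged:
By the outcome, as a careful person would: the job done as asked, in the order asked, and still so for the second after the job is handed in, while the arm keeps its last pose, push and grip.
It also fails if it takes over 61 s, if anything falls off the work surface, if the arm or the gripper's body presses on something with over 40 N, if the wrist force passes 120 N, or if a joint passes its speed limit or range.

## Working session

There is one attempt and no reset: what is moved stays moved. The work goes in short steps, Python scripts to look and compute and a tool call to move; the robot and the scene stay as the last step left them, time stands still between calls to the robot, and variables do not carry over. Pictures are saved under pics/ and viewed, and the job is handed in when it is done.

Besides the shell and the picture viewer there is one more tool, called after ">>>" by a JSON object that holds its "api" and its "payload", one argument or row to a line. jog_arm: Moves the arm, as the interface text tells. Its arguments: {"type":"object","properties":{"series":{"type":"array","items":{"type":"array","items":{"type":"array","items":{"type":"number"}}}},"squeeze":{"type":"number"}},"required":["series"]}

```bash
mkdir -p pics
cat > h.py <<'E'
import numpy as np, cv2
from workcell import read_state, snapshot
from scipy.spatial.transform import Rotation as R
def snap(n,fn):
    s=snapshot(n); cv2.imwrite('pics/'+fn+'.png',cv2.cvtColor(s['image'],cv2.COLOR_RGB2BGR)); np.save('pics/'+fn+'.npy',s,allow_pickle=True); return s
def load(fn): return np.load('pics/'+fn+'.npy',allow_pickle=True).item()
def ray(s,u,v):
    M=R.from_rotvec(np.ravel(s['rvec'])).as_matrix(); t=np.ravel(s['tvec'])
    d=M.T@np.array([(u-s['cx'])/s['fx'],(v-s['cy'])/s['fy'],1]); return -M.T@t, d/np.linalg.norm(d)
def onz(s,u,v,z):
    o,d=ray(s,u,v); return o+d*(z-o[2])/d[2]
def tri(obs):
    A=np.zeros((3,3));b=np.zeros(3);rs=[ray(*o) for o in obs]
    for o,d in rs:
        P=np.eye(3)-np.outer(d,d);A+=P;b+=P@o
    p=np.linalg.solve(A,b); return p,[np.linalg.norm((np.eye(3)-np.outer(d,d))@(p-o)) for o,d in rs]
def proj(s,p):
    return cv2.projectPoints(np.array(p,float).reshape(-1,3),np.ravel(s['rvec']),np.ravel(s['tvec']),np.array([[s['fx'],0,s['cx']],[0,s['fy'],s['cy']],[0,0,1.]]),None)[0].reshape(-1,2)
E
python3 - <<'E'
from h import *
for n in ['scene','side','wrist']:
    s=snap(n,n+'0'); print(n,s['fx'],s['cx'],s['cy'],ray(s,s['cx'],s['cy']))
st=read_state();print(st)
E
```

```text
scene 389.9669814307813 315.59676339362284 198.41357047484266 (array([0.15484379, 0.75951753, 0.60055552]), array([ 0.45600542, -0.75464766, -0.47176897]))
side 417.9393909626874 322.7930220122005 199.26339027209534 (array([ 0.30508261, -0.79461758,  0.66561512]), array([ 0.28428027,  0.7929426 , -0.53891257]))
wrist 287.113932605149 317.49751788109825 199.099288804285 (array([0.6257774 , 0.08358776, 0.37289704]), array([-0.00244378, -0.32271076, -0.94649448]))
{'clock': 0.15, 'qpos': array([-0.1025739 ,  0.43508528,  0.0249788 ,  1.57390866, -0.01162042,
        1.13402666, -0.07510864]), 'joint_vel': array([-8.49770761e-04, -7.90504550e-04, -6.14673270e-04, -2.40119546e-03,
       -5.25695870e-05,  1.04042215e-04,  1.15307483e-03]), 'tau': array([ 1.93215681e-03, -6.70885992e+01,  1.02606665e+00, -3.16448736e+01,
        1.57136447e-02,  9.07747715e-03, -7.57739531e-05]), 'position': array([ 6.24569634e-01, -6.27426455e-05,  2.13184479e-01]), 'tcp_rot': array([-0.49967615, -0.49968423, -0.50026539,  0.50037381]), 'contact_force': array([-0.93690907, -0.21297272,  0.79400335]), 'ft_torque': array([-0.03203506, -0.0131086 , -0.01434274]), 'grip_width': 0.08547476973417911}
```

View pics/scene0.png

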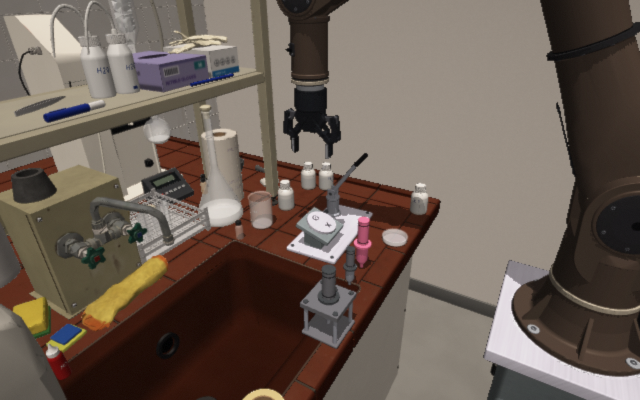

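View pics/side0.png

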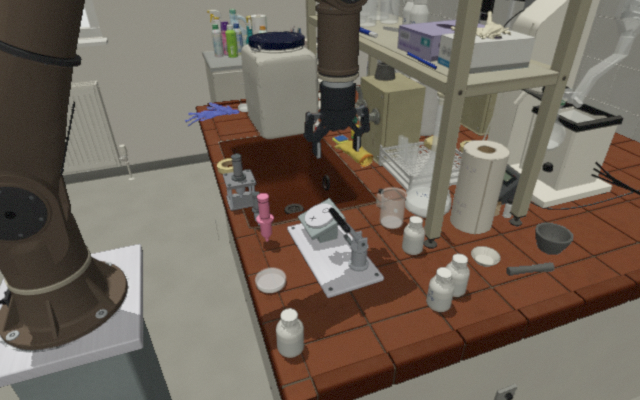

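View pics/wrist0.png

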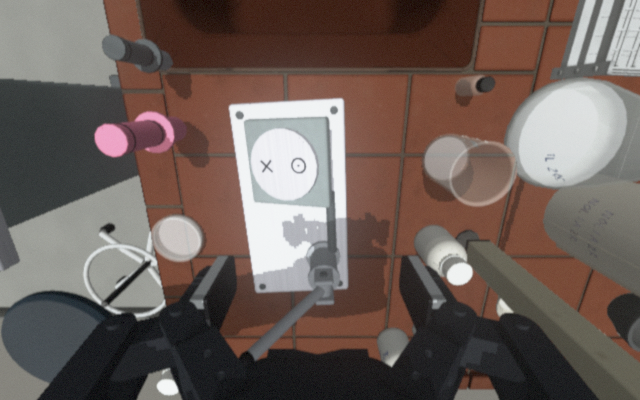

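Run:
```python
import cv2
a=cv2.imread('pics/scene0.png')[140:350,240:450];cv2.imwrite('pics/z1.png',cv2.resize(a,(600,600),interpolation=2)[:, :])
a=cv2.imread('pics/side0.png')[140:300,210:400];cv2.imwrite('pics/z2.png',cv2.resize(a,(712,600),interpolation=2))
```

```text
(no output)
```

View pics/z1.png

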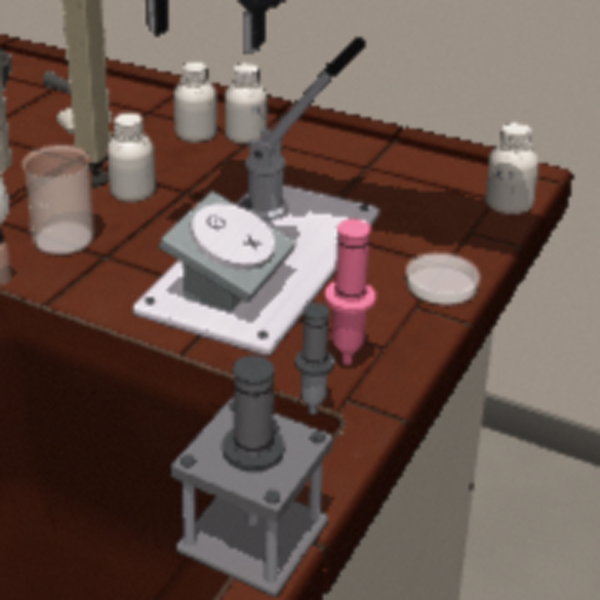

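View pics/z2.png

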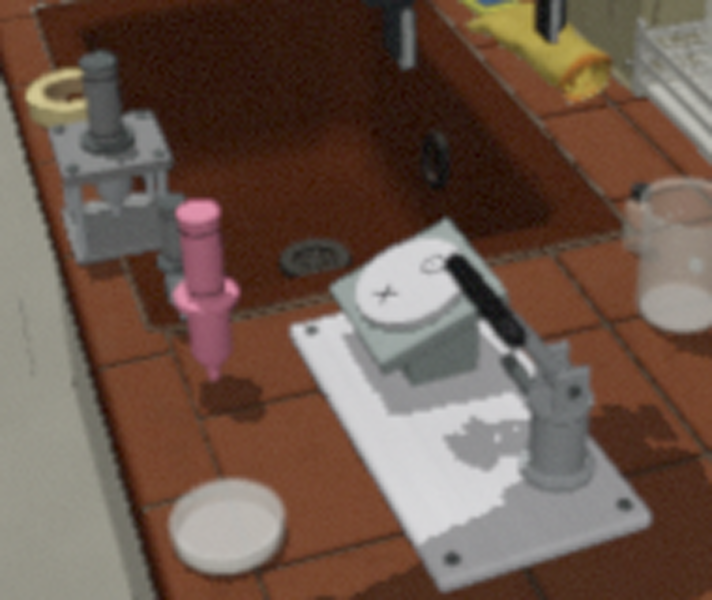

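Run:
```python
import cv2
a=cv2.imread('pics/wrist0.png')[80:380,200:420];cv2.imwrite('pics/z3.png',cv2.resize(a,(586,800))[:600])
cv2.imwrite('pics/z3.png',cv2.resize(a,None,fx=2,fy=2,interpolation=2))
a=cv2.imread('pics/side0.png')[190:290,320:400];cv2.imwrite('pics/z4.png',cv2.resize(a,None,fx=6,fy=6,interpolation=2))
```

```text
(no output)
```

View pics/z3.png

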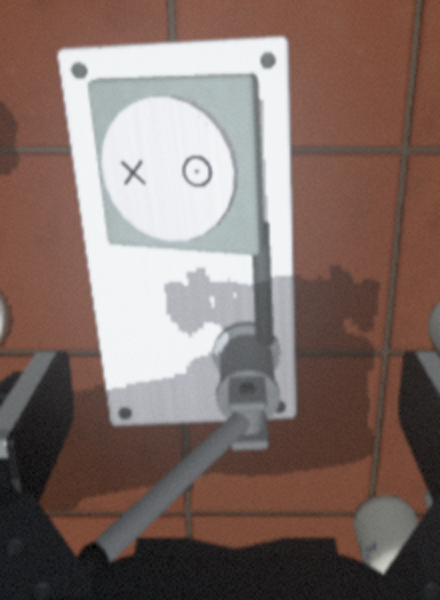

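View pics/z4.png

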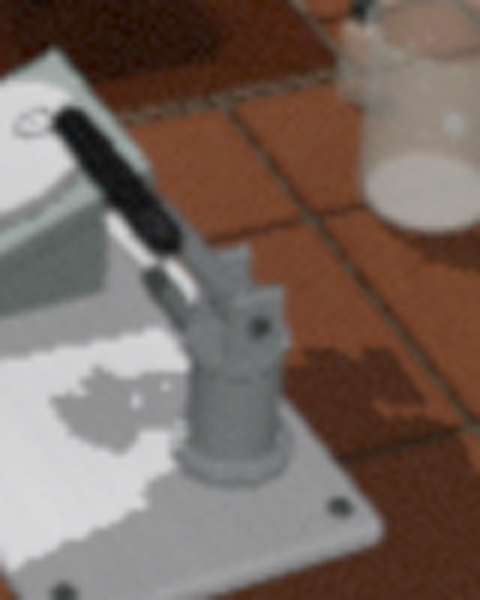

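Run:
```python
from h import *
w=load('wrist0');S=load('side0');C=load('scene0')
c=[onz(w,*p,0.012) for p in [(229.5,105),(344,98.5),(348,288),(256,293)]]
print(np.round(c,4)); print([np.linalg.norm(c[i]-c[(i+1)%4]) for i in range(4)])
print([np.degrees(np.arctan2(*(a-b)[[1,0]])) for a,b in [(c[1],c[0]),(c[2],c[3]),(c[0],c[3]),(c[1],c[2])]])
# side: corners from z2 (scale 3.747/3.75) offset(210,140)
f=lambda x,y:(210+x/3.747,140+y/3.75)
for p in [(290,330),(440,585),(650,518)]: print('side corner',onz(S,*f(*p),.012))
g=lambda x,y:(240+x*.35,140+y*.35)
for p in [(135,305),(268,345),(378,210)]: print('scene corner',onz(C,*g(*p),.012))
print('ring',tri([(w,298.5,165.5),(S,*f(433,263)),(C,*g(217,221))]))
print('cross',tri([(w,266.5,166.5),(S,*f(386,293)),(C,*g(253,242))]))
# lever bar ends: side z4 +y end top (68,120), -y end (170,240)
k=lambda x,y:(320+x/6,190+y/6)
print('bar +y',tri([(S,*k(70,122)),(C,*g(332,72))]),'bar -y',tri([(S,*k(165,238)),(C,*g(358,45))]))
# gauge in stand: top of handle, 
print('gaugetop',tri([(S,*f(98,60)),(C,*g(253,368))]))
print('collar',tri([(S,*f(108,138)),(C,*g(254,445))]))
```

```text
[[ 0.5196  0.0793  0.012 ]
 [ 0.6562  0.0866  0.012 ]
 [ 0.6702 -0.1788  0.012 ]
 [ 0.5329 -0.188   0.012 ]]
[np.float64(0.1368309783740913), np.float64(0.26581960657583), np.float64(0.1375611714599555), np.float64(0.26755984111565484)]
[np.float64(3.0931666344665767), np.float64(3.8171630720237273), np.float64(92.8533995632622), np.float64(93.0068520451759)]
side corner [0.5151063  0.06871564 0.012     ]
side corner [ 0.52799651 -0.1957034   0.012     ]
side corner [ 0.66452684 -0.18871111  0.012     ]
scene corner [0.65194876 0.08326201 0.012     ]
scene corner [0.51855474 0.07565657 0.012     ]
scene corner [ 0.52810138 -0.18260179  0.012     ]
ring (array([0.60399592, 0.01870039, 0.07989804]), [np.float64(0.002156976972328016), np.float64(0.0008756063980058481), np.float64(0.001957008706778017)])
cross (array([0.56871677, 0.01481406, 0.06650614]), [np.float64(0.0017888026297508363), np.float64(0.0006143025749544879), np.float64(0.001727061006859602)])
bar +y (array([ 0.5624147 , -0.12891953,  0.1812802 ]), [np.float64(0.000666253476815954), np.float64(0.0006662534768159666)]) bar -y (array([ 0.56776504, -0.20141733,  0.18152513]), [np.float64(7.025844741030496e-05), np.float64(7.025844741033363e-05)])
gaugetop (array([0.43117942, 0.25974346, 0.14795952]), [np.float64(0.0002246816146974682), np.float64(0.00022468161469754743)])
collar (array([0.43073   , 0.25894659, 0.08271464]), [np.float64(0.00020578400714598935), np.float64(0.00020578400714595313)])
```

Run:
```python
from h import *
w=load('wrist0');S=load('side0');C=load('scene0')
st=read_state();q=st['tcp_rot'];M=R.from_quat([q[1],q[2],q[3],q[0]]).as_matrix();print(M.round(3),st['position'])
f=lambda x,y:(210+x/3.747,140+y/3.75); g=lambda x,y:(240+x*.35,140+y*.35)
print('bottle near',onz(S,290,353,0),onz(C,*g(512,208),0))
print('bottle mid',onz(S,413,250,0),onz(C,*g(133,193),0))
print('bottles',onz(S,440,306,0),onz(S,458,293,0))
print('pink tip',tri([(S,*f(212,378)),(C,*g(347,360))]),'top',tri([(S,*f(199,212)),(C,*g(354,230))]))
print('small top',tri([(S,*f(172,205)),(C,*g(316,312))]),tri([(w,109,47),(C,*g(316,310))]))
print('beaker',onz(C,*g(63,240),0),'petri',onz(C,*g(443,290),0))
```

```text
[[-0.001  1.    -0.   ]
 [-0.    -0.    -1.   ]
 [-1.    -0.001  0.   ]] [ 6.24569634e-01 -6.27426455e-05  2.13184479e-01]
bottle near [ 0.41500255 -0.29658593  0.        ] [ 0.41391654 -0.27516318  0.        ]
bottle mid [ 0.78509808 -0.11375064  0.        ] [ 0.78379729 -0.10448088  0.        ]
bottles [ 0.74391547 -0.29471199  0.        ] [ 0.80170961 -0.27622172  0.        ]
pink tip (array([0.45470712, 0.04898748, 0.00168405]), [np.float64(0.0012397936016520247), np.float64(0.0012397936016520267)]) top (array([0.45583767, 0.05009222, 0.13346215]), [np.float64(0.0006178808036652855), np.float64(0.0006178808036652506)])
small top (array([0.45188113, 0.12200643, 0.09855728]), [np.float64(0.0007453726152068922), np.float64(0.0007453726152068742)]) (array([0.4503585 , 0.12661622, 0.10437781]), [np.float64(0.00014306962433785912), np.float64(0.00014306962433796686)])
beaker [0.79089971 0.01127575 0.        ] petri [ 0.42299351 -0.09430831  0.        ]
```

>>> {"api": "jog_arm", "payload": {
  "series": [
    [[-30,0,0,0,0,0,100],[-30,0,0,0,0,0,100],[0,-10,27,0,0,0,100],[0,-10,28,0,0,0,100],[0,-10,28,0,0,0,100],[0,-10,28,0,0,0,100],[0,-10,28,0,0,0,100],[0,-10,27,0,0,0,100],[0,0,0,-3,0,0,100],[0,0,0,0,0,0,100]]
  ],
  "squeeze": 20
}}

```text
clock: 1.15
position: [0.5645, -0.1669, 0.2737]
tcp_rot: [0.513, 0.487, 0.513, -0.487]
contact_force: [0.5, 0.7, -0.4]
grip_width: 0.0855
```

Run:
```python
from h import *
for n in ['scene','side','wrist']: s=snap(n,n+'1')
a=cv2.imread('pics/side1.png')[150:300,270:430];b=cv2.imread('pics/scene1.png')[110:260,280:440]
cv2.imwrite('pics/z5.png',cv2.resize(np.hstack([a,b]),(800,375),interpolation=2))
st=read_state();print(st['position'],st['clock'],st['contact_force'])
```

```text
[ 0.56520095 -0.1650298   0.27361194] 1.3 [0.02398792 0.0855695  0.33932475]
```

View pics/z5.png

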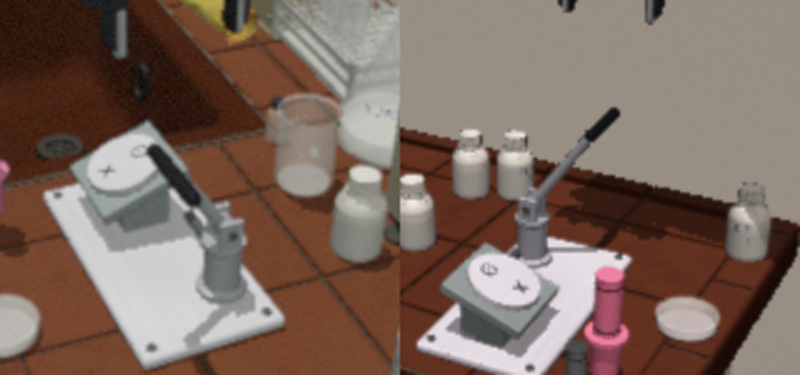

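View pics/wrist1.png

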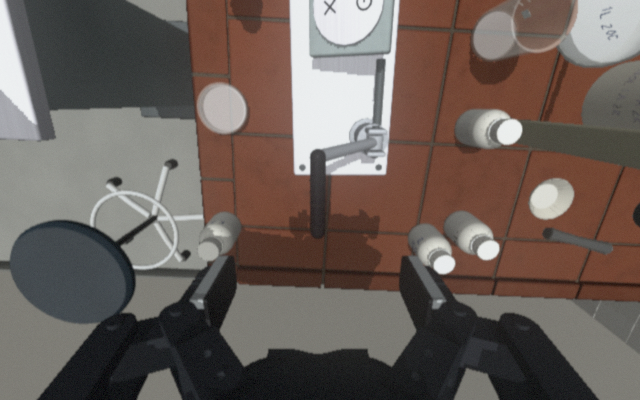

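Run:
```python
from h import *
w=load('wrist1');S=load('side0');C=load('scene0')
k=lambda x,y:(320+x/6,190+y/6);g=lambda x,y:(240+x*.35,140+y*.35)
print(tri([(S,*k(70,122)),(C,*g(332,72)),(w,319,151)]),tri([(S,*k(165,238)),(C,*g(358,45)),(w,318,237)]))
print(onz(w,319,151,.183),onz(w,318,237,.183),onz(w,311,190,.183),onz(w,326,190,.183))
```

```text
(array([ 0.56330148, -0.12551367,  0.18062104]), [np.float64(0.0013010521328354668), np.float64(0.003023290911152266), np.float64(0.002953668643880846)]) (array([ 0.56798687, -0.20380651,  0.1822202 ]), [np.float64(0.0013800805920623901), np.float64(0.0016545872010381665), np.float64(0.0019044737805357225)])
[ 0.56492492 -0.12264924  0.183     ] [ 0.56842947 -0.2054876   0.183     ] [ 0.55955669 -0.15850877  0.183     ] [ 0.5732114  -0.15778869  0.183     ]
```

>>> {"api": "jog_arm", "payload": {
  "series": [
    [[25,1,0,0,0,0,100],[25,0,0,0,0,0,100],[25,0,0,0,0,0,100],[15,0,0,0,0,0,100],[0,0,0,0,0,0,0],[0,0,0,0,0,0,0],[0,0,0,0,0,0,0],[0,0,0,0,0,0,0],[0,0,0,0,0,0,0],[0,0,0,0,0,0,0]]
  ],
  "squeeze": 30
}}

```text
clock: 2.3
position: [0.5662, -0.166, 0.1843]
tcp_rot: [0.513, 0.487, 0.513, -0.487]
contact_force: [0.8, 0.4, -0.2]
grip_width: 0.0003
```

Run:
```python
from h import *
for n in ['side','wrist']: s=snap(n,n+'2')
a=cv2.imread('pics/side2.png')[130:290,270:430];b=cv2.imread('pics/wrist2.png')[80:,160:480]
cv2.imwrite('pics/z6.png',np.hstack([cv2.resize(a,(400,400),interpolation=2),cv2.resize(b,(400,400))]))
st=read_state();print(st)
# arc plan: hinge relative in fixture xz
th=np.radians(55)-np.linspace(0,.9,13);P=120*np.c_[-np.cos(th),np.sin(th)];print((P-P[0]).round(1));print(np.diff(P,axis=0).round(1))
```

```text
{'clock': 2.4, 'qpos': array([ 0.14799799,  0.40251955,  0.06470087,  1.70463237, -0.02945928,
        1.03506368,  0.27478487]), 'joint_vel': array([ 0.00037028,  0.0023624 , -0.00043699,  0.00024097,  0.00104193,
       -0.00177311,  0.0004631 ]), 'tau': array([-1.97570835e-02, -6.29342723e+01,  1.48342263e+00, -3.00886488e+01,
        1.39390220e-02,  1.51982546e-03, -1.20812430e-03]), 'position': array([ 0.56604491, -0.16600935,  0.18402516]), 'tcp_rot': array([ 0.51297783,  0.486838  ,  0.51278406, -0.48671863]), 'contact_force': array([ 0.23942334, -1.31234571, -0.51207522]), 'ft_torque': array([ 0.02401547, -0.01177554, -0.03191819]), 'grip_width': 0.00011342937578521433}
[[  0.    0. ]
 [ -7.2  -5.4]
 [-13.9 -11.4]
 [-20.2 -17.8]
 [-26.  -24.7]
 [-31.2 -32. ]
 [-35.9 -39.7]
 [-40.  -47.7]
 [-43.5 -56. ]
 [-46.3 -64.6]
 [-48.5 -73.3]
 [-50.1 -82.2]
 [-51.  -91.1]]
[[-7.2 -5.4]
 [-6.7 -6. ]
 [-6.3 -6.4]
 [-5.8 -6.9]
 [-5.2 -7.3]
 [-4.7 -7.7]
 [-4.1 -8. ]
 [-3.5 -8.3]
 [-2.9 -8.5]
 [-2.2 -8.7]
 [-1.5 -8.9]
 [-0.9 -9. ]]
```

View pics/z6.png

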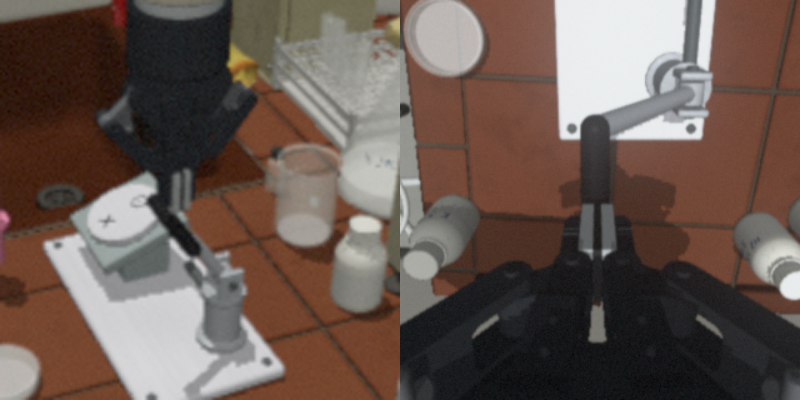

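Run:
```python
from h import *
w=load('wrist2');S=load('side2');p=read_state()['position']
print(proj(S,[p,p-[0,0,.019],p+[0,.04,0],p-[0,.04,0]]),proj(w,[p,p-[0,0,.019],p+[0,.04,0],p-[0,.04,0]]))
a=cv2.imread('pics/side2.png')[170:270,310:390];cv2.imwrite('pics/z7.png',cv2.resize(a,None,fx=6,fy=6,interpolation=2))
C=snap('scene','scene2');print(proj(C,[p,p-[0,0,.019]]))
a=cv2.imread('pics/scene2.png')[110:220,310:400];cv2.imwrite('pics/z8.png',cv2.resize(a,None,fx=5,fy=5,interpolation=2))
```

```text
[[339.82841382 218.83394115]
 [339.70453292 226.53601388]
 [332.56972439 208.36740907]
 [347.66234931 230.12993856]] [[315.96520618 243.39347565]
 [316.12692151 230.36996332]
 [319.49865451 181.22900724]
 [312.90811795 297.1772717 ]]
[[360.64110093 159.23793068]
 [360.36495042 165.5446884 ]]
```

View pics/z7.png

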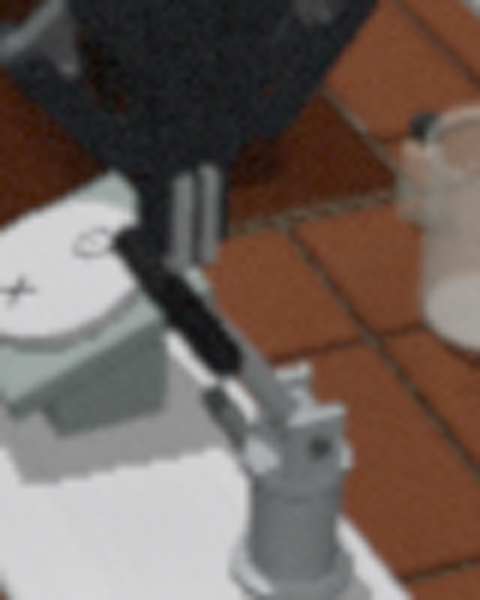

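View pics/z8.png

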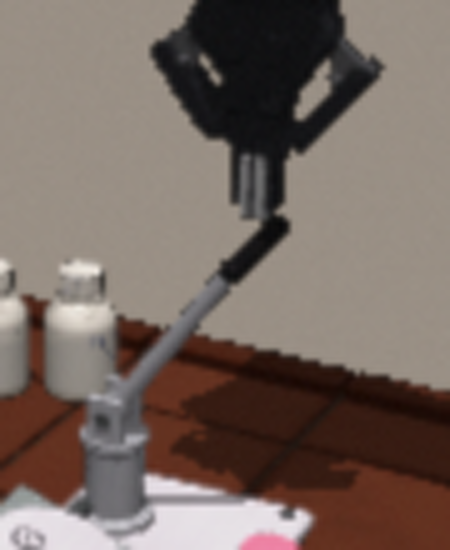

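Run:
```python
from h import *
w=load('wrist2');S=load('side2');C=load('scene2');print(read_state()['position'])
print(tri([(S,310+196/6,170+262/6),(C,310+256/5,110+216/5)]))
print('bar -y end',tri([(S,310+230/6,170+358/6),(C,310+283/5,110+222/5)]),'+y',tri([(S,310+130/6,170+240/6),(C,310+230/5,110+275/5)]))
```

```text
[ 0.56603459 -0.16600709  0.18394674]
(array([ 0.56864686, -0.17262961,  0.19959575]), [np.float64(0.000647522645061335), np.float64(0.0006475226450613087)])
bar -y end (array([ 0.56673775, -0.20637079,  0.18462059]), [np.float64(0.000675773895841312), np.float64(0.0006757738958415646)]) +y (array([ 0.56269825, -0.12846936,  0.1818764 ]), [np.float64(0.0005225946504562617), np.float64(0.0005225946504562553)])
```

Run:
```python
from h import *
S=load('side1');C=load('scene1')
a=cv2.imread('pics/side1.png')[100:200,260:400];b=cv2.imread('pics/scene1.png')[60:160,300:440]
cv2.imwrite('pics/z9.png',cv2.resize(np.vstack([a,b]),None,fx=3,fy=3,interpolation=2))
a=cv2.imread('pics/side0.png')[100:200,260:400];b=cv2.imread('pics/scene0.png')[60:160,250:390]
cv2.imwrite('pics/z10.png',cv2.resize(np.vstack([a,b]),None,fx=3,fy=3,interpolation=2))
```

```text
(no output)
```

View pics/z9.png

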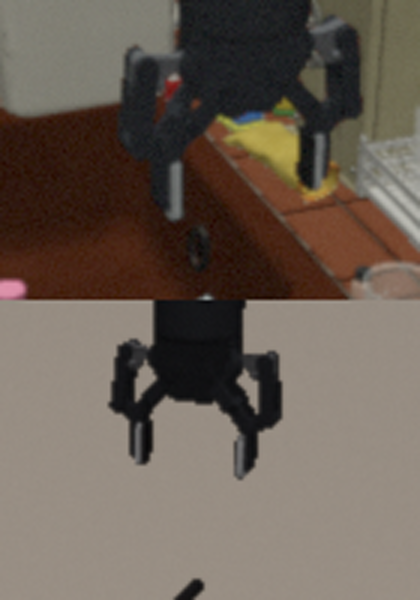

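View pics/z10.png

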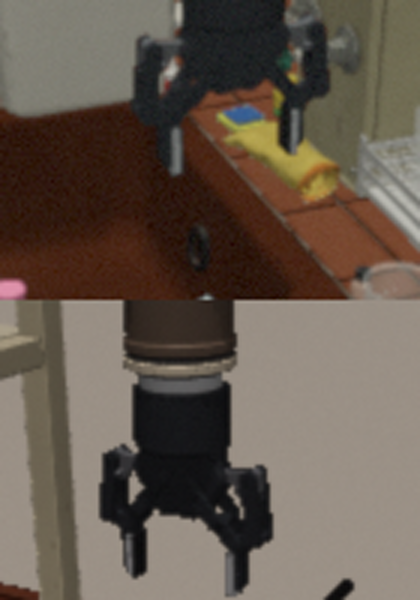

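Run:
```python
from h import *
S=load('side1');C=load('scene1')
print('pose1 left tip(-x)',tri([(S,260+174/3,100+219/3),(C,300+240/3,60+178/3)]),'right',tri([(S,260+315/3,100+190/3),(C,300+140/3,60+163/3)]))
S=load('side0');C=load('scene0')
print('pose0 left',tri([(S,260+176/3,100+174/3),(C,250+233/3,60+296/3)]),'right',tri([(S,260+291/3,100+152/3),(C,250+135/3,60+277/3)]))
```

```text
pose1 left tip(-x) (array([ 0.51943481, -0.17354409,  0.30167076]), [np.float64(0.0004027316372030901), np.float64(0.00040273163720309506)]) right (array([ 0.61387991, -0.17026381,  0.30242504]), [np.float64(0.0010595384189482637), np.float64(0.0010595384189483197)])
pose0 left (array([ 0.58012666, -0.00443338,  0.24057625]), [np.float64(0.0007391041105456051), np.float64(0.00073910411054565)]) right (array([ 0.67385176, -0.00247785,  0.24058652]), [np.float64(0.00016974687126704676), np.float64(0.0001697468712670059)])
```

>>> {"api": "jog_arm", "payload": {
  "series": [
    [[0,0,0,0,0,0,70],[0,0,0,0,0,0,70],[0,0,0,0,0,0,70],[0,0,0,0,0,0,70],[12,0,0,0,0,0,70],[12,0,0,0,0,0,70],[11,0,0,0,0,0,70],[0,0,0,0,0,0,70],[0,0,0,0,0,0,0],[0,0,0,0,0,0,0]]
  ],
  "squeeze": 30
}}

```text
clock: 3.45
position: [0.5663, -0.166, 0.1491]
tcp_rot: [0.513, 0.487, 0.513, -0.487]
contact_force: [0.4, 0.2, -0.7]
grip_width: 0.0316
```

>>> {"api": "jog_arm", "payload": {
  "series": [
    [[0,0,0,0,0,0,0],[0,0,0,0,0,0,0],[0,0,0,0,0,0,0],[0,0,0,0,0,0,0]]
  ],
  "squeeze": 30
}}

```text
clock: 3.85
position: [0.5652, -0.1661, 0.1492]
tcp_rot: [0.513, 0.487, 0.513, -0.487]
contact_force: [-4.9, -0.5, 5.5]
grip_width: 0.0128
```

Run:
```python
from h import *
for n in ['side','scene']: s=snap(n,n+'3')
a=cv2.imread('pics/side3.png')[170:270,310:390];b=cv2.imread('pics/scene3.png')[110:210,310:390]
cv2.imwrite('pics/z11.png',cv2.resize(np.hstack([a,b]),None,fx=5,fy=5,interpolation=2))
st=read_state();print(st['position'],st['contact_force'],st['grip_width'],st['clock'])
```

```text
[ 0.56521302 -0.16610553  0.14919359] [-6.07811115  0.26385507  5.1158012 ] 0.01285363766370342 3.95
```

View pics/z11.png

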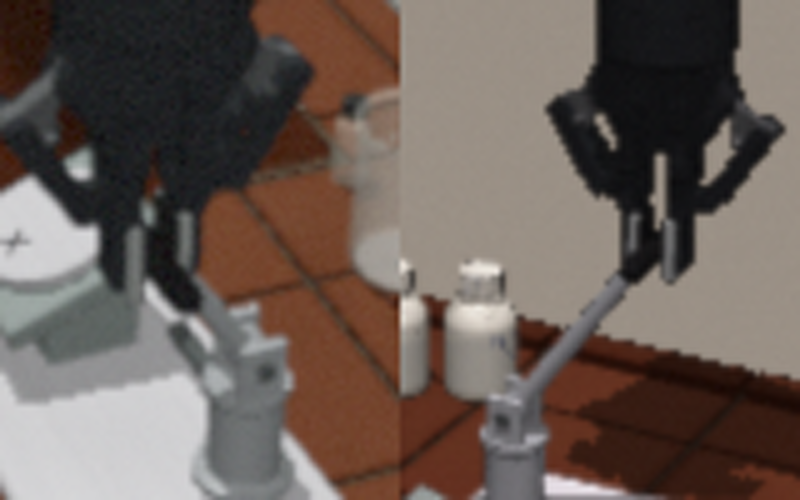

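Run:
```python
import numpy as np
th=np.radians(55)-np.linspace(0,.9,21);P=120*np.c_[-np.cos(th),np.sin(th)];print(np.diff(P,axis=0).round(1).tolist())
```

```text
[[-4.4, -3.2], [-4.2, -3.4], [-4.0, -3.6], [-3.9, -3.8], [-3.7, -3.9], [-3.5, -4.1], [-3.3, -4.2], [-3.1, -4.4], [-2.9, -4.5], [-2.7, -4.7], [-2.5, -4.8], [-2.3, -4.9], [-2.1, -5.0], [-1.9, -5.1], [-1.6, -5.1], [-1.4, -5.2], [-1.2, -5.3], [-0.9, -5.3], [-0.7, -5.4], [-0.4, -5.4]]
```

>>> {"api": "jog_arm", "payload": {
  "series": [
    [[3.2,-5,0,0,0,0,0],[3.4,-4.4,0,0,0,0,0],[3.6,-4,0,0,0,0,0],[3.8,-3.9,0,0,0,0,0],[3.9,-3.7,0,0,0,0,0],[4.1,-3.5,0,0,0,0,0],[4.2,-3.3,0,0,0,0,0],[4.4,-3.1,0,0,0,0,0],[4.5,-2.9,0,0,0,0,0],[4.7,-2.7,0,0,0,0,0]]
  ]
}}

```text
clock: 4.95
position: [0.53, -0.168, 0.1089]
tcp_rot: [0.513, 0.487, 0.513, -0.486]
contact_force: [4.7, -0.0, 4.4]
grip_width: 0.0129
```

>>> {"api": "jog_arm", "payload": {
  "series": [
    [[4.8,-2.2,0,0,0,0,0],[4.9,-2.2,0,0,0,0,0],[5,-2.1,0,0,0,0,0],[5.1,-1.9,0,0,0,0,0],[5.1,-1.6,0,0,0,0,0],[5.2,-1.4,0,0,0,0,0],[5.3,-1.2,0,0,0,0,0],[5.3,-0.9,0,0,0,0,0],[5.4,-0.7,0,0,0,0,0],[5.4,-0.4,0,0,0,0,0]]
  ]
}}

```text
clock: 5.95
position: [0.5144, -0.1688, 0.0573]
tcp_rot: [0.513, 0.487, 0.513, -0.487]
contact_force: [0.5, 0.9, 8.7]
grip_width: 0.0127
```

>>> {"api": "jog_arm", "payload": {
  "series": [
    [[1,0,0,0,0,0,0],[1,0,0,0,0,0,0],[0,0,0,0,0,0,0]]
  ]
}}

```text
clock: 6.25
position: [0.5142, -0.1687, 0.0552]
tcp_rot: [0.513, 0.486, 0.513, -0.487]
contact_force: [1.5, -0.2, 7.3]
grip_width: 0.0127
```

Run:
```python
from h import *
for n in ['side','scene']: s=snap(n,n+'4')
a=cv2.imread('pics/side4.png')[180:300,290:390];b=cv2.imread('pics/scene4.png')[110:230,310:410]
cv2.imwrite('pics/z12.png',cv2.resize(np.hstack([a,b]),None,fx=4,fy=4,interpolation=2))
st=read_state();print(st['position'],st['contact_force'],st['grip_width'],st['clock'])
```

```text
[ 0.51422381 -0.16873205  0.055261  ] [ 1.92918562 -0.81927718  7.23944084] 0.012701751355810765 6.35
```

View pics/z12.png

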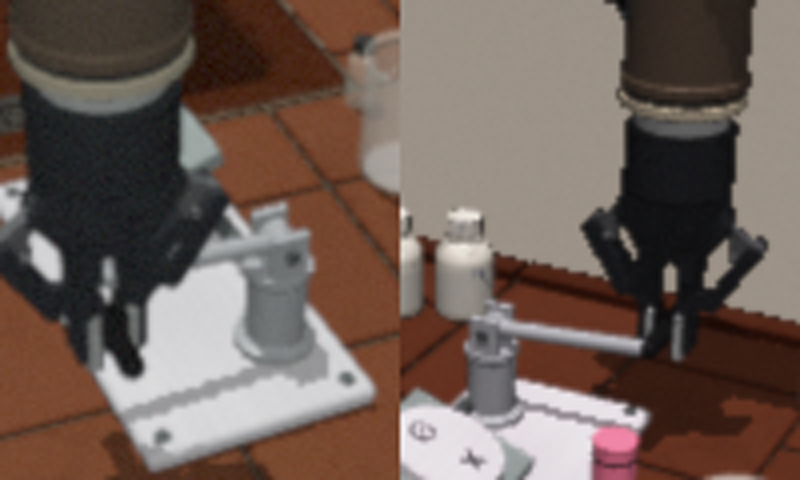

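>>> {"api": "jog_arm", "payload": {
  "series": [
    [[1.5,0,0,0,0,0,0],[1.5,0,0,0,0,0,0],[0,0,0,0,0,0,0],[0,0,0,0,0,0,0]]
  ]
}}

```text
clock: 6.75
position: [0.5141, -0.1688, 0.0525]
tcp_rot: [0.512, 0.486, 0.513, -0.487]
contact_force: [0.8, 0.8, 10.0]
grip_width: 0.0126
```

>>> {"api": "jog_arm", "payload": {
  "series": [
    [[1.5,0,0,0,0,0,0],[1.5,0,0,0,0,0,0],[0,0,0,0,0,0,0],[0,0,0,0,0,0,0]]
  ]
}}

```text
clock: 7.15
position: [0.514, -0.1688, 0.0503]
tcp_rot: [0.513, 0.487, 0.513, -0.487]
contact_force: [-3.5, 1.2, 21.4]
grip_width: 0.0127
```

Run:
```python
from h import *
for n in ['side','scene']: s=snap(n,n+'5')
a=cv2.imread('pics/side5.png')[180:300,290:390];b=cv2.imread('pics/scene5.png')[110:230,310:410]
cv2.imwrite('pics/z13.png',cv2.resize(np.hstack([a,b]),None,fx=4,fy=4,interpolation=2))
st=read_state();print(st['position'],st['contact_force'],st['grip_width'],st['clock'])
```

```text
[ 0.51403478 -0.16879804  0.05038658] [-4.21542588  1.951757   22.60675477] 0.012580394950850326 7.25
```

View pics/z13.png

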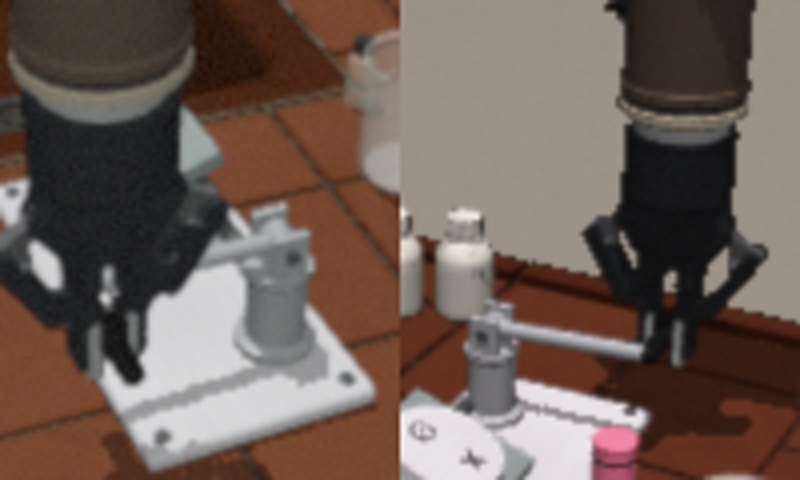

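>>> {"api": "jog_arm", "payload": {
  "series": [
    [[-2,0,0,0,0,0,0],[-2,0,0,0,0,0,0],[-2.7,0.2,0,0,0,0,0],[-2.7,0.2,0,0,0,0,0],[-2.7,0.3,0,0,0,0,0],[-2.7,0.4,0,0,0,0,0],[-2.7,0.4,0,0,0,0,0],[-2.7,0.5,0,0,0,0,0],[-2.6,0.6,0,0,0,0,0],[-2.6,0.6,0,0,0,0,0]]
  ]
}}

```text
clock: 8.25
position: [0.5178, -0.1685, 0.075]
tcp_rot: [0.513, 0.487, 0.513, -0.487]
contact_force: [-0.5, -1.4, 2.5]
grip_width: 0.0129
```

>>> {"api": "jog_arm", "payload": {
  "series": [
    [[-2.6,0.7,0,0,0,0,0],[-2.6,0.7,0,0,0,0,0],[-2.6,0.8,0,0,0,0,0],[-2.6,0.8,0,0,0,0,0],[-2.5,0.9,0,0,0,0,0],[-2.5,1,0,0,0,0,0],[-2.5,1,0,0,0,0,0],[-2.5,1.1,0,0,0,0,0],[-2.4,1.2,0,0,0,0,0],[-2.4,1.2,0,0,0,0,0]]
  ]
}}

```text
clock: 9.25
position: [0.5269, -0.1681, 0.1002]
tcp_rot: [0.513, 0.487, 0.513, -0.487]
contact_force: [-4.4, -1.3, 3.2]
grip_width: 0.013
```

>>> {"api": "jog_arm", "payload": {
  "series": [
    [[-2.4,1.3,0,0,0,0,0],[-2.4,1.3,0,0,0,0,0],[-2.4,1.4,0,0,0,0,0],[-2.3,1.4,0,0,0,0,0],[-2.3,1.5,0,0,0,0,0],[-2.2,1.5,0,0,0,0,0],[-2.2,1.6,0,0,0,0,0],[-2.1,1.6,0,0,0,0,0],[-2.1,1.7,0,0,0,0,0],[-2.1,1.7,0,0,0,0,0]]
  ]
}}

```text
clock: 10.25
position: [0.5406, -0.1674, 0.1225]
tcp_rot: [0.512, 0.486, 0.514, -0.488]
contact_force: [-9.6, -2.8, 6.8]
grip_width: 0.0129
```

>>> {"api": "jog_arm", "payload": {
  "series": [
    [[-2.1,0.6,0,0,0,0,0],[-2.1,0.8,0,0,0,0,0],[-2,1.4,0,0,0,0,0],[-2,1.8,0,0,0,0,0],[-1.9,1.9,0,0,0,0,0],[-1.9,1.9,0,0,0,0,0],[-1.8,2,0,0,0,0,0],[-1.8,2,0,0,0,0,0],[-1.8,2,0,0,0,0,0],[-1.7,2.1,0,0,0,0,0]]
  ]
}}

```text
clock: 11.25
position: [0.5585, -0.1664, 0.1419]
tcp_rot: [0.513, 0.487, 0.513, -0.487]
contact_force: [-7.3, -1.8, 6.6]
grip_width: 0.0128
```

Run:
```python
from h import *
for n in ['side','scene']: s=snap(n,n+'6')
a=cv2.imread('pics/side6.png')[170:270,310:390];b=cv2.imread('pics/scene6.png')[110:210,310:390]
cv2.imwrite('pics/z14.png',cv2.resize(np.hstack([a,b]),None,fx=5,fy=5,interpolation=2))
st=read_state();print(st['position'],st['contact_force'],st['grip_width'],st['clock'])
```

```text
[ 0.55886784 -0.16644217  0.14222782] [-7.0050511  -1.52088169  6.59684631] 0.01255313126736418 11.35
```

View pics/z14.png

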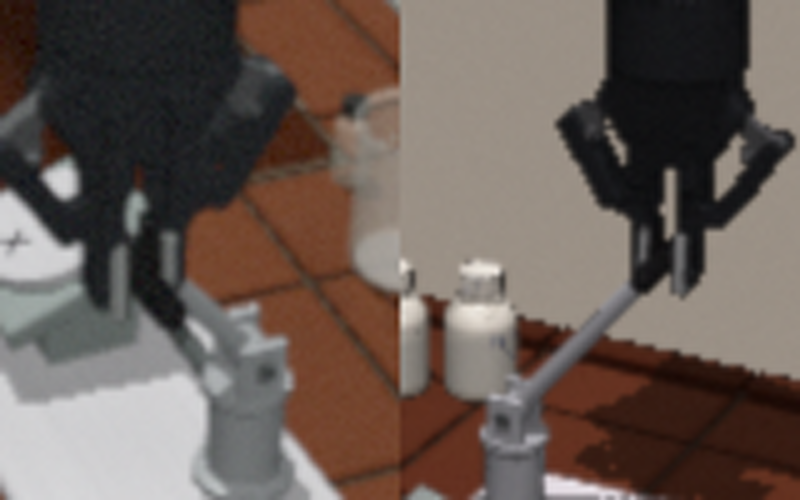

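>>> {"api": "jog_arm", "payload": {
  "series": [
    [[-1.6,1.2,0,0,0,0,0],[-1.5,1.5,0,0,0,0,0],[-1.4,1.8,0,0,0,0,0],[0,0,0,0,0,0,0]]
  ]
}}

```text
clock: 11.75
position: [0.5639, -0.1661, 0.1465]
tcp_rot: [0.513, 0.487, 0.513, -0.487]
contact_force: [-3.3, -2.2, 1.3]
grip_width: 0.0125
```

>>> {"api": "jog_arm", "payload": {
  "series": [
    [[-1.2,1.5,0,0,0,0,0],[-1,1.5,0,0,0,0,0],[0,0,0,0,0,0,0]]
  ]
}}

```text
clock: 12.05
position: [0.5654, -0.166, 0.1477]
tcp_rot: [0.512, 0.486, 0.514, -0.487]
contact_force: [-5.7, -2.3, -0.1]
grip_width: 0.0127
```

>>> {"api": "jog_arm", "payload": {
  "series": [
    [[-1,1,0,0,0,0,0],[-0.5,0.5,0,0,0,0,0],[0,0,0,0,0,0,0]]
  ]
}}

```text
clock: 12.35
position: [0.5657, -0.166, 0.1481]
tcp_rot: [0.511, 0.486, 0.514, -0.488]
contact_force: [-6.0, -2.7, -7.6]
grip_width: 0.0128
```

Run:
```python
from h import *
for n in ['side','scene']: s=snap(n,n+'7')
ims=[cv2.imread(f'pics/{c}{i}.png')[(130 if c=='scene' else 180):(220 if c=='scene' else 270),310:390] for c in('side','scene') for i in (3,7)]
cv2.imwrite('pics/z15.png',cv2.resize(np.vstack([np.hstack(ims[:2]),np.hstack(ims[2:])]),None,fx=3.3,fy=3.3,interpolation=2))
st=read_state();print(st['position'],st['contact_force'],st['grip_width'],st['clock'])
```

```text
[ 0.56573081 -0.16595028  0.14815084] [-5.65108246 -2.72863348 -7.62017087] 0.012898092990227678 12.45
```

View pics/z15.png

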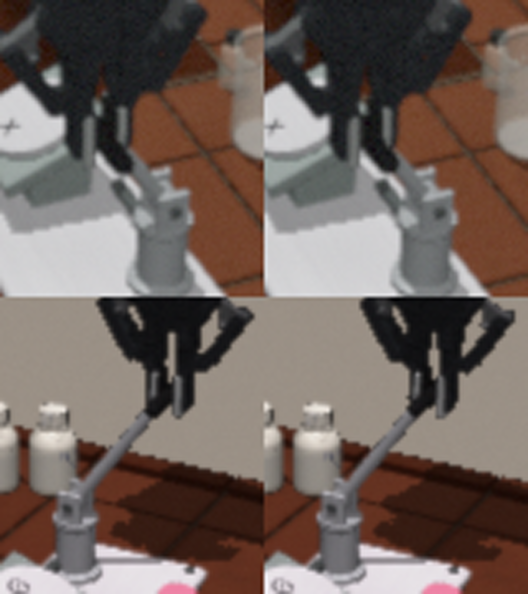

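>>> {"api": "jog_arm", "payload": {
  "series": [
    [[0,0,0,0,0,0,20],[0,0,0,0,0,0,50],[0,0,0,0,0,0,100],[0,0,0,0,0,0,100],[0,0,0,0,0,0,100],[-15,0,0,0,0,0,100],[-25,0,0,0,0,0,100],[-25,0,0,0,0,0,100],[-25,0,0,0,0,0,100],[-15,0,0,3,0,0,100]]
  ]
}}

```text
clock: 13.45
position: [0.5689, -0.1659, 0.2573]
tcp_rot: [0.501, 0.501, 0.499, -0.499]
contact_force: [1.7, 0.4, 0.3]
grip_width: 0.0855
```

>>> {"api": "jog_arm", "payload": {
  "series": [
    [[0,-14,-36,0,0,0,100],[0,-14,-36,0,0,0,100],[0,-14,-36,0,0,0,100],[0,-14,-36,0,0,0,100],[0,-14,-36,0,0,0,100],[0,-14,-36,0,0,0,100],[0,-13,-36,0,0,0,100],[0,-13,-36,0,0,0,100],[0,-13,-36,0,0,0,100],[0,-12,-36,0,0,0,100]]
  ]
}}

```text
clock: 14.45
position: [0.4324, 0.1957, 0.2554]
tcp_rot: [0.5, 0.5, 0.5, -0.5]
contact_force: [1.0, -0.6, -0.5]
grip_width: 0.0856
```

Run:
```python
from h import *
for n in ['side','scene','wrist']: s=snap(n,n+'8')
st=read_state();print(st['position'],st['contact_force'],st['grip_width'],st['clock'])
a=cv2.imread('pics/side8.png')[130:290,220:420];b=cv2.imread('pics/scene8.png')[130:290,260:460]
cv2.imwrite('pics/z16.png',cv2.resize(np.hstack([a,b]),None,fx=2,fy=2,interpolation=2))
```

```text
[0.4321404  0.1968594  0.25522127] [ 0.00584032 -0.55785793  0.62107925] 0.08542226004319103 14.6
```

View pics/z16.png

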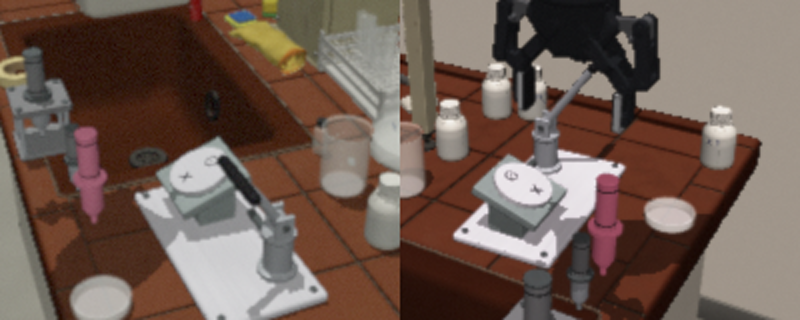

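View pics/wrist8.png

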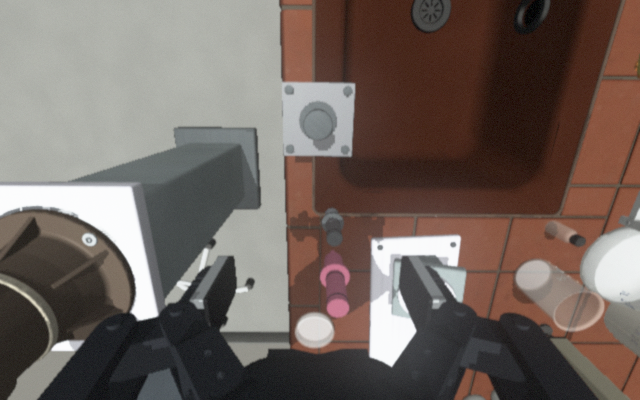

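Run:
```python
from h import *
w=load('wrist8');S=load('side0');C=load('scene0')
f=lambda x,y:(210+x/3.747,140+y/3.75); g=lambda x,y:(240+x*.35,140+y*.35)
im=cv2.cvtColor(w['image'],cv2.COLOR_RGB2GRAY)[95:150,285:350];cv2.imwrite('pics/z17.png',cv2.resize(im,None,fx=8,fy=8,interpolation=2))
print(onz(w,318.5,124,.15),onz(w,318.5,119,.08),tri([(w,318.5,124),(S,*f(98,60)),(C,*g(253,368))]))
for p in [(282,83.5),(354.5,83),(353,157.5),(283,156.5)]: print(onz(w,*p,.08))
```

```text
[0.4320668  0.26438275 0.15      ] [0.43222023 0.26495641 0.08      ] (array([0.43135084, 0.26231261, 0.14789568]), [np.float64(0.0020499939965992722), np.float64(0.0011791424905466478), np.float64(0.0019390778945504118)])
[0.39224816 0.30179986 0.08      ]
[0.47091744 0.30294955 0.08      ]
[0.47317887 0.22164562 0.08      ]
[0.3909306  0.22213166 0.08      ]
```

View pics/z17.png

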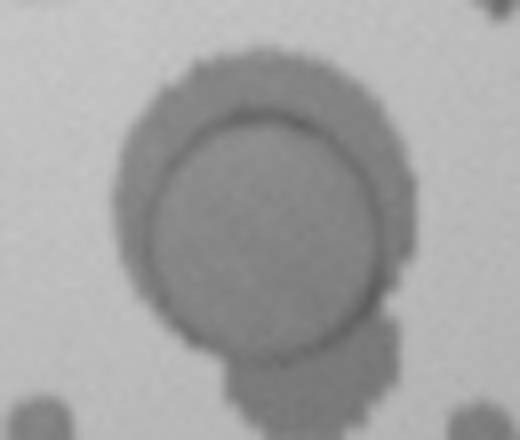

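>>> {"api": "jog_arm", "payload": {
  "series": [
    [[0,0,-22,0,0,0,100],[0,0,-22,0,0,0,100],[0,0,-22,0,0,0,100],[25,0,0,0,0,0,100],[25,0,0,0,0,0,100],[20,0,0,0,0,0,100],[0,0,0,0,0,0,100]]
  ]
}}

```text
clock: 15.3
position: [0.4324, 0.2579, 0.1827]
tcp_rot: [-0.499, -0.499, -0.5, 0.502]
contact_force: [-0.4, -1.1, 0.5]
grip_width: 0.0853
```

Run:
```python
from h import *
for n in ['side','scene','wrist']: s=snap(n,n+'9')
st=read_state();print(st['position'],st['contact_force'],st['grip_width'],st['clock'])
a=cv2.imread('pics/side9.png')[100:220,190:310];b=cv2.imread('pics/scene9.png')[210:350,260:400];c=cv2.imread('pics/wrist9.png')[140:400,180:460]
cv2.imwrite('pics/z18.png',np.hstack([cv2.resize(a,(260,260),interpolation=2),cv2.resize(b,(260,260),interpolation=2),c]))
```

```text
[0.43391346 0.25993485 0.18593587] [ 0.24488991 -0.56493718  1.07091337] 0.08550736341605532 15.45
```

View pics/z18.png

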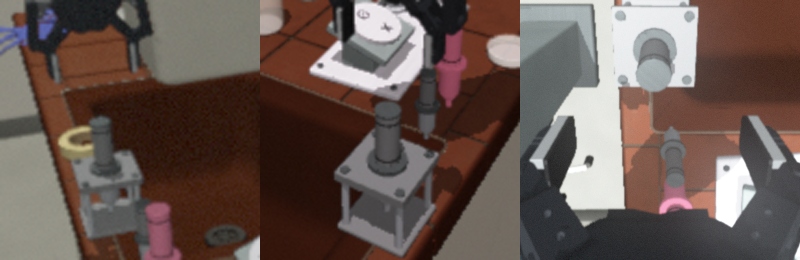

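Run:
```python
from h import *
S=load('side9');C=load('scene9');w=load('wrist9')
s=lambda x,y:(S,190+x*120/260,100+y*120/260);c=lambda x,y:(C,260+x*140/260,210+y*140/260)
print(tri([s(54,80),c(168,65)]),tri([s(135,73),c(80,35)]))
print('top',tri([s(101,121),c(127,107)]),tri([s(101,121),c(127,107),(w,180+656-520,140+72)]),onz(w,316,212,.15))
```

```text
(array([0.38573505, 0.25932745, 0.21432597]), [np.float64(0.0034037767080124523), np.float64(0.0034037767080124038)]) (array([0.48445708, 0.25362553, 0.21143652]), [np.float64(0.004463300799949603), np.float64(0.004463300799949587)])
top (array([0.43235842, 0.25810315, 0.14904398]), [np.float64(0.00031127510361649534), np.float64(0.0003112751036165077)]) (array([0.43253007, 0.26230225, 0.14824678]), [np.float64(0.0012702847499040657), np.float64(0.003581053631422353), np.float64(0.003450733147373536)]) [0.4333377  0.26659868 0.15      ]
```

>>> {"api": "jog_arm", "payload": {
  "series": [
    [[20,-1,0,0,0,0,100],[20,0,0,0,0,0,100],[20,0,0,0,0,0,100],[20,0,0,0,0,0,100],[22,0,0,0,0,0,100],[0,0,0,0,0,0,100]]
  ]
}}

```text
clock: 16.05
position: [0.4316, 0.2594, 0.082]
tcp_rot: [-0.5, -0.499, -0.5, 0.501]
contact_force: [0.5, 0.1, -0.2]
grip_width: 0.0853
```

Run:
```python
from h import *
for n in ['side','scene','wrist']: s=snap(n,n+'10')
st=read_state();print(st['position'],st['contact_force'],st['grip_width'],st['clock'])
a=cv2.imread('pics/side10.png')[130:230,190:290];b=cv2.imread('pics/scene10.png')[230:350,270:390];c=cv2.imread('pics/wrist10.png')[140:400,180:460]
cv2.imwrite('pics/z19.png',np.hstack([cv2.resize(a,(260,260),interpolation=2),cv2.resize(b,(260,260),interpolation=2),c]))
```

```text
[0.43305299 0.2607163  0.08442776] [0.87284529 0.49201482 0.579056  ] 0.08539066681074982 16.2
```

View pics/z19.png

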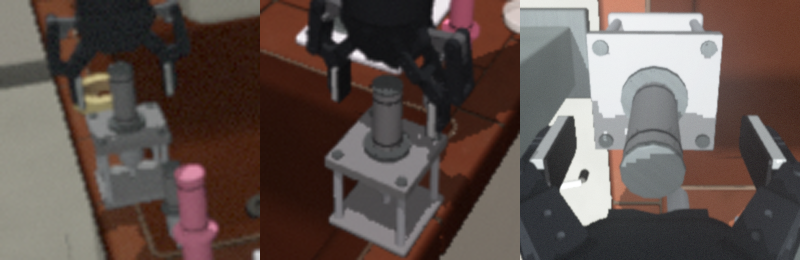

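Run:
```python
from h import *
S=load('side10');C=load('scene10');w=load('wrist10')
s=lambda x,y:(S,190+x*100/260,130+y*100/260);c=lambda x,y:(C,270+x*120/260,230+y*120/260)
print(tri([s(78,103),c(172,138)]),tri([s(170,95),c(80,100)]))
print('top',tri([s(120,68),c(127,85)]),'collar',tri([s(127,124),c(128,148)]))
```

```text
(array([0.38389142, 0.26485823, 0.11261297]), [np.float64(0.0013402922216718017), np.float64(0.001340292221671795)]) (array([0.48071244, 0.25635239, 0.10774128]), [np.float64(0.0007702114706613917), np.float64(0.0007702114706613897)])
top (array([0.43102988, 0.26000322, 0.14730259]), [np.float64(8.463992407358257e-05), np.float64(8.463992407354307e-05)]) collar (array([0.43002742, 0.26075304, 0.0785401 ]), [np.float64(0.0005100557700808746), np.float64(0.0005100557700808901)])
```

>>> {"api": "jog_arm", "payload": {
  "series": [
    [[0,0,0,0,0,0,0],[0,0,0,0,0,0,0],[0,0,0,0,0,0,0],[0,0,0,0,0,0,0],[0,0,0,0,0,0,0],[0,0,0,0,0,0,0],[0,0,0,0,0,0,0]]
  ],
  "squeeze": 60
}}

```text
clock: 16.9
position: [0.4321, 0.2602, 0.0833]
tcp_rot: [0.5, 0.5, 0.5, -0.5]
contact_force: [-2.6, -1.3, 6.3]
grip_width: 0.0248
```

>>> {"api": "jog_arm", "payload": {
  "series": [
    [[-4,0,0,0,0,0,0],[-8,0,0,0,0,0,0],[-12,0,0,0,0,0,0],[-15,0,0,0,0,0,0],[-15,0,0,0,0,0,0],[-15,0,0,0,0,0,0],[-15,0,0,0,0,0,0],[-15,0,0,0,0,0,0],[-15,0,0,0,0,0,0],[-15,0,0,0,0,0,0]]
  ]
}}

```text
clock: 17.9
position: [0.4319, 0.2601, 0.2135]
tcp_rot: [0.5, 0.5, 0.5, -0.5]
contact_force: [0.1, 0.3, -1.6]
grip_width: 0.0245
```

Run:
```python
from h import *
for n in ['side','scene','wrist']: s=snap(n,n+'11')
st=read_state();print(st['position'],st['contact_force'],st['grip_width'],st['clock'])
a=cv2.imread('pics/side11.png')[80:230,170:320];b=cv2.imread('pics/scene11.png')[170:350,250:430];c=cv2.imread('pics/wrist11.png')[140:400,180:460]
cv2.imwrite('pics/z20.png',np.hstack([cv2.resize(a,(260,260),interpolation=2),cv2.resize(b,(260,260),interpolation=2),c]))
```

```text
[0.43252561 0.26053661 0.21318147] [-0.39824081 -0.81674226 -2.05960862] 0.024363280470191227 18.05
```

View pics/z20.png

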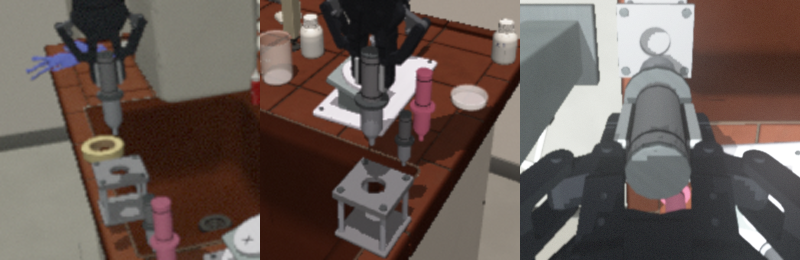

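Run:
```python
from h import *
a=cv2.imread('pics/side11.png')[95:165,210:260];b=cv2.imread('pics/scene11.png')[190:280,300:364]
cv2.imwrite('pics/z21.png',np.hstack([cv2.resize(a,(429,600),interpolation=2),cv2.resize(b,(427,600),interpolation=2)])[:, :])
```

```text
(no output)
```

View pics/z21.png

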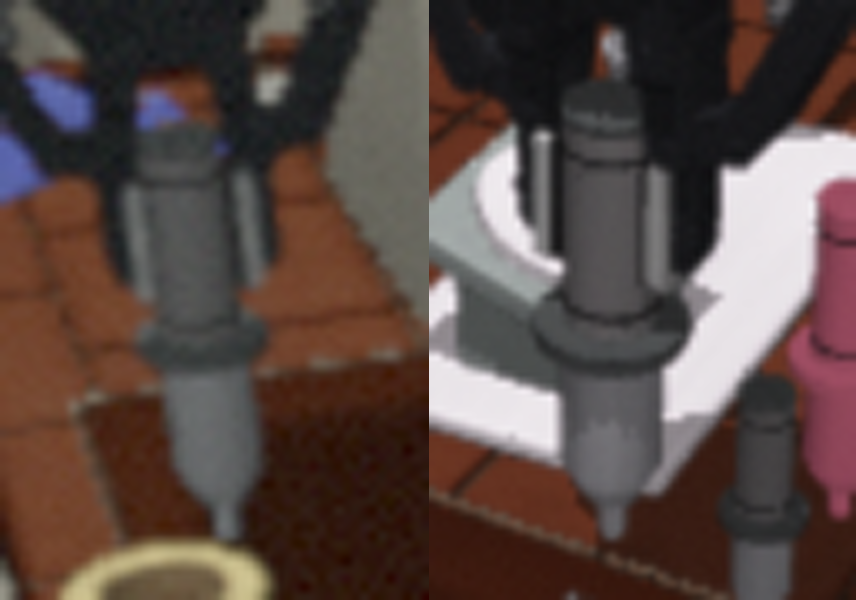

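Run:
```python
from h import *
S=load('side11');C=load('scene11')
s=lambda x,y:(S,210+x*50/429,95+y*70/600);c=lambda x,y:(C,300+(x-429)*64/427,190+y*90/600)
t,e=tri([s(228,538),c(611,538)]);print('tip',t,e)
p,e=tri([s(175,145),c(600,100)]);print('top',p,e)
q,e=tri([s(204,345),c(611,335)]);print('collar',q,e)
print(p-t,np.linalg.norm(p-t)); st=read_state();q=st['tcp_rot'];M=R.from_quat([q[1],q[2],q[3],q[0]]).as_matrix();print(M.T@(t-st['position']))
```

```text
tip [0.43261098 0.26027138 0.14265588] [np.float64(0.001215522614489339), np.float64(0.001215522614489286)]
top [0.43448983 0.25840475 0.27781999] [np.float64(0.004032270962593345), np.float64(0.0040322709625933055)]
collar [0.43299497 0.25990904 0.20996539] [np.float64(0.001084037586924914), np.float64(0.0010840375869249211)]
[ 0.00187885 -0.00186663  0.13516411] 0.1351900557337306
[ 7.05251701e-02 -6.57143471e-05  3.63954639e-04]
```

>>> {"api": "jog_arm", "payload": {
  "series": [
    [[-20,0,0,0,0,0,0],[-20,0,0,0,0,0,0],[0,15,30,0,0,0,0],[0,16,31,0,0,0,0],[0,16,31,0,0,0,0],[0,16,30,0,0,0,0],[0,16,31,0,0,0,0],[0,16,31,0,0,0,0],[0,16,30,0,0,0,0],[0,16,30,-3,0,0,0]]
  ]
}}

```text
clock: 19.05
position: [0.559, 0.0148, 0.2511]
tcp_rot: [0.513, 0.486, 0.513, -0.487]
contact_force: [0.6, 0.6, -2.3]
grip_width: 0.0248
```

>>> {"api": "jog_arm", "payload": {
  "series": [
    [[0,0,0,0,0,5,0],[0,0,0,0,0,5,0],[0,0,0,0,0,5,0],[0,0,0,0,0,5,0],[15,0,0,0,0,0,0],[0,0,0,0,0,0,0]]
  ]
}}

```text
clock: 19.65
position: [0.5622, 0.0162, 0.2357]
tcp_rot: [0.589, 0.568, 0.422, -0.391]
contact_force: [-0.5, -0.5, -1.9]
grip_width: 0.0243
```

Run:
```python
from h import *
for n in ['side','scene','wrist']: s=snap(n,n+'12')
st=read_state();print(st['position'],st['contact_force'],st['grip_width'],st['clock']);q=st['tcp_rot'];M=R.from_quat([q[1],q[2],q[3],q[0]]).as_matrix();print(M,'\ntip?',st['position']+M[:,0]*.0705)
a=cv2.imread('pics/side12.png')[130:250,270:390];b=cv2.imread('pics/scene12.png')[130:270,270:410]
cv2.imwrite('pics/z22.png',np.hstack([cv2.resize(a,(400,400),interpolation=2),cv2.resize(b,(400,400),interpolation=2)]))
```

```text
[0.56427899 0.01642225 0.23784396] [ 0.34137206  0.39906779 -1.00010288] 0.024963469734415315 19.8
[[ 3.40924821e-01  9.38639444e-01  5.22136018e-02]
 [ 1.78146192e-02  4.90805428e-02 -9.98635940e-01]
 [-9.39921755e-01  3.41389944e-01  1.12710082e-05]] 
tip? [0.58831419 0.01767818 0.17157947]
```

View pics/z22.png

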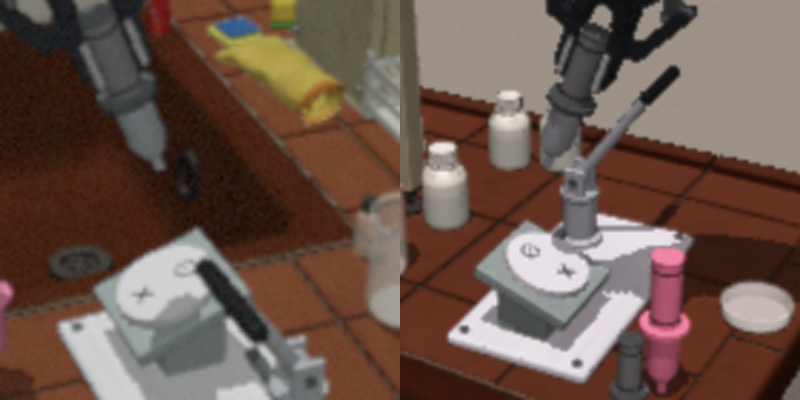

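View pics/wrist12.png

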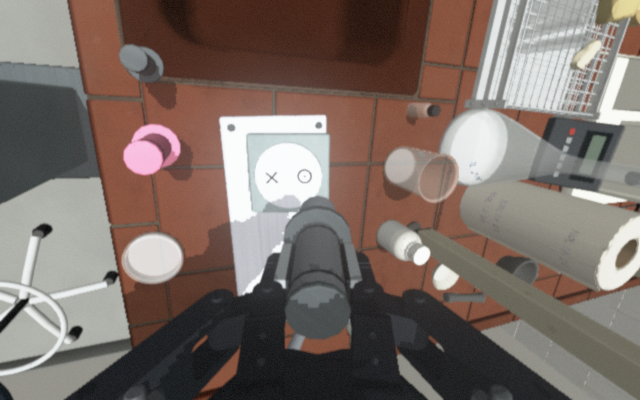

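Run:
```python
from h import *
S=load('side12');C=load('scene12');w=load('wrist12')
s=lambda x,y:(S,270+x*.3,130+y*.3);c=lambda x,y:(C,270+(x-400)*.35,130+y*.35)
t,e=tri([s(162,170),c(547,163)]);print('tip',t,e)
r,e=tri([s(186,268),c(530,250)]);print('ring',r,e)
x,e=tri([s(142,294),c(567,271)]);print('cross',x,e)
print('3view ring',tri([s(186,268),c(530,250),(w,304.5,176.5)]),'cross',tri([s(142,294),c(567,271),(w,271.5,178)]))
a=np.hstack([cv2.resize(cv2.imread('pics/side12.png')[190:240,290:350],None,fx=6.5,fy=6.5,interpolation=2),cv2.resize(cv2.imread('pics/scene12.png')[200:250,295:355],None,fx=6.5,fy=6.5,interpolation=2)]);cv2.imwrite('pics/z23.png',a)
```

```text
tip [0.58629518 0.01454656 0.17031788] [np.float64(0.001566454692096215), np.float64(0.0015664546920962962)]
ring [0.60419639 0.01698314 0.07961748] [np.float64(0.0006023389329220781), np.float64(0.0006023389329220882)]
cross [0.5677711  0.01374917 0.0668252 ] [np.float64(0.00037182436822975976), np.float64(0.00037182436822994804)]
3view ring (array([0.60463856, 0.01854591, 0.0793784 ]), [np.float64(0.0011637939174559365), np.float64(0.0013796538255508445), np.float64(0.0016070374880153642)]) cross (array([0.56842881, 0.01508927, 0.06655715]), [np.float64(0.0010004199700212114), np.float64(0.0012972035972182228), np.float64(0.0016986100225092557)])
```

View pics/z23.png

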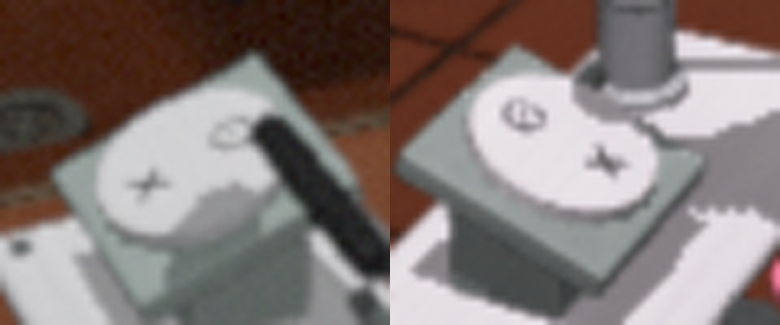

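>>> {"api": "jog_arm", "payload": {
  "series": [
    [[15,-5,-0.5,0,0,0,0],[15,-5,-0.5,0,0,0,0],[15,-4,-0.5,0,0,0,0],[15,0,0,0,0,0,0],[8,0,0,0,0,0,0],[0,0,0,0,0,0,0],[0,0,0,0,0,0,0]]
  ]
}}

```text
clock: 20.5
position: [0.5745, 0.0185, 0.1696]
tcp_rot: [0.59, 0.569, 0.42, -0.39]
contact_force: [-0.4, 0.5, -0.7]
grip_width: 0.0245
```

Run:
```python
from h import *
for n in ['side','scene','wrist']: s=snap(n,n+'13')
st=read_state();print(st['position'],st['contact_force'],st['grip_width'],st['clock']);q=st['tcp_rot'];M=R.from_quat([q[1],q[2],q[3],q[0]]).as_matrix();print(M[:,0],'\ntip?',st['position']+M[:,0]*.0705)
a=cv2.imread('pics/side13.png')[170:240,290:360];b=cv2.imread('pics/scene13.png')[175:245,290:360];c=cv2.imread('pics/wrist13.png')[140:210,270:340]
cv2.imwrite('pics/z24.png',np.hstack([cv2.resize(x,(400,400),interpolation=2) for x in (a,b)]))
cv2.imwrite('pics/z25.png',cv2.resize(c,(560,560),interpolation=2))
```

```text
[0.5745406  0.01845755 0.16999486] [ 0.13488772 -0.04809865 -0.74882543] 0.024560095337888357 20.65
[ 0.34272414  0.01797273 -0.93926415] 
tip? [0.59870265 0.01972462 0.10377674]
```

View pics/z24.png

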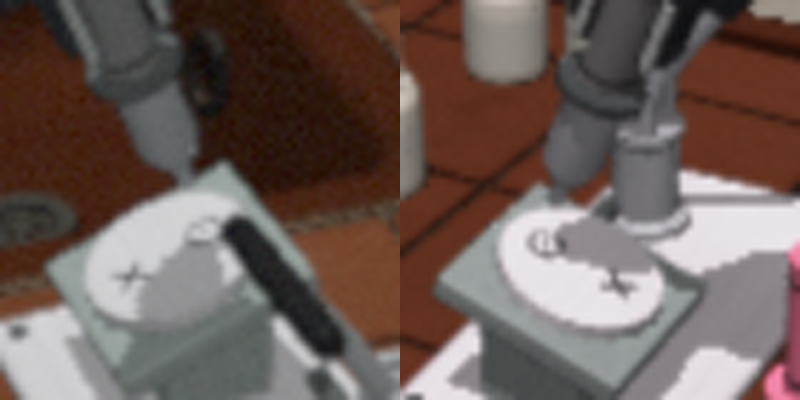

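View pics/z25.png

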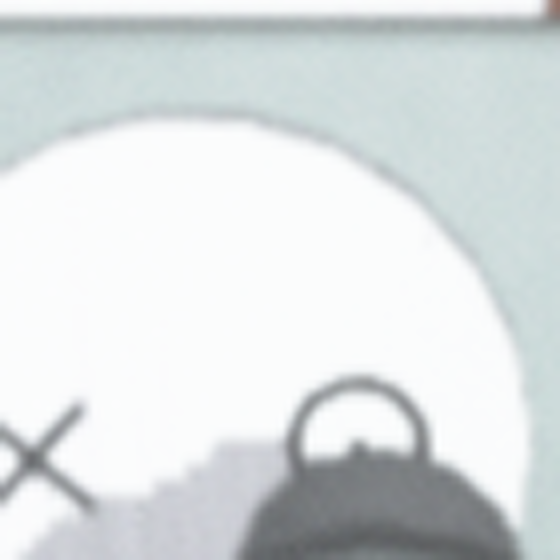

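Run:
```python
from h import *
S=load('side13');C=load('scene13')
s=lambda x,y:(S,290+x*.175,170+y*.175);c=lambda x,y:(C,290+(x-400)*.175,175+y*.175)
t,e=tri([s(185,184),c(557,203)]);print('tip',t,e)
r,e=tri([s(205,231),c(546,243)]);print('ring',r,e)
q=read_state()['tcp_rot'];M=R.from_quat([q[1],q[2],q[3],q[0]]).as_matrix();print(1000*M.T@(r-t))
P=read_state()['position']
for k in (t,r): print(1000*M.T@(k-P))
w=load('wrist13');o,d=ray(w,270+358/8,140+440/8)
n=-M[:,0]; p=o+d*((r-o)@n)/(d@n); print('wrist ring on plane',p, 1000*M.T@(p-P))
o,d=ray(w,270+362/8,140+446/8);
```

```text
tip [0.59631664 0.01979099 0.1041379 ] [np.float64(0.0005585948621399316), np.float64(0.0005585948621398701)]
ring [0.60424559 0.0168254  0.07953311] [np.float64(0.00048471374952553995), np.float64(0.00048471374952557177)]
[25.77454046 -1.15228239  3.37698332]
[69.34422626 -2.11084544 -0.19081031]
[95.11876672 -3.26312783  3.18617302]
wrist ring on plane [0.60527557 0.02099535 0.07998873] [95.11876672 -1.93637305 -0.92438282]
```

>>> {"api": "jog_arm", "payload": {
  "series": [
    [[8,-0.5,0.5,0,0,0,0],[8,-0.5,0.5,0,0,0,0],[5,0,0,0,0,0,0],[0,0,0,0,0,0,0],[0,0,0,0,0,0,0]]
  ]
}}

```text
clock: 21.15
position: [0.5803, 0.0178, 0.1487]
tcp_rot: [0.59, 0.568, 0.421, -0.39]
contact_force: [-0.2, -0.2, -1.0]
grip_width: 0.0247
```

```bash
cat > look.py <<'E'
from h import *
import sys
k=sys.argv[1]
for n in ['side','scene','wrist']: s=snap(n,n+k)
st=read_state();print(st['position'],st['contact_force'],st['grip_width'],st['clock']);q=st['tcp_rot'];M=R.from_quat([q[1],q[2],q[3],q[0]]).as_matrix();print(M[:,0])
a=cv2.imread(f'pics/side{k}.png')[185:235,295:345];b=cv2.imread(f'pics/scene{k}.png')[195:245,295:345]
cv2.imwrite(f'pics/zz{k}.png',np.hstack([cv2.resize(x,(400,400),interpolation=2) for x in (a,b)]))
E
python3 look.py 14
```

```text
[0.58054795 0.01779223 0.14927254] [-0.4533939  -0.71428072 -1.64199401] 0.0246900104791944 21.3
[ 0.34187859  0.01792165 -0.93957322]
```

View pics/zz14.png

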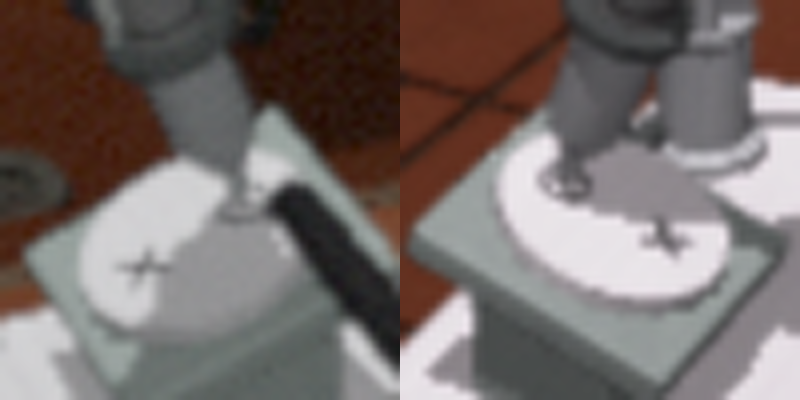

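View pics/wrist14.png

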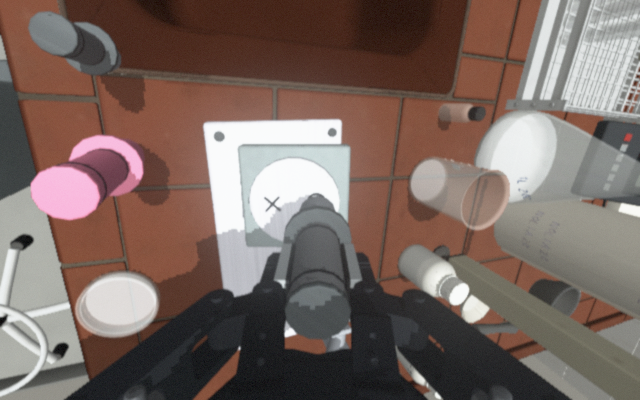

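Run:
```python
from h import *
a=cv2.imread('pics/side14.png')[195:220,312:337];b=cv2.imread('pics/scene14.png')[205:230,303:328]
a0=cv2.imread('pics/side13.png')[195:220,312:337];b0=cv2.imread('pics/scene13.png')[205:230,303:328]
cv2.imwrite('pics/z26.png',cv2.resize(np.vstack([np.hstack([a,b]),np.hstack([a0,b0])]),(600,600),interpolation=cv2.INTER_CUBIC))
```

```text
(no output)
```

View pics/z26.png

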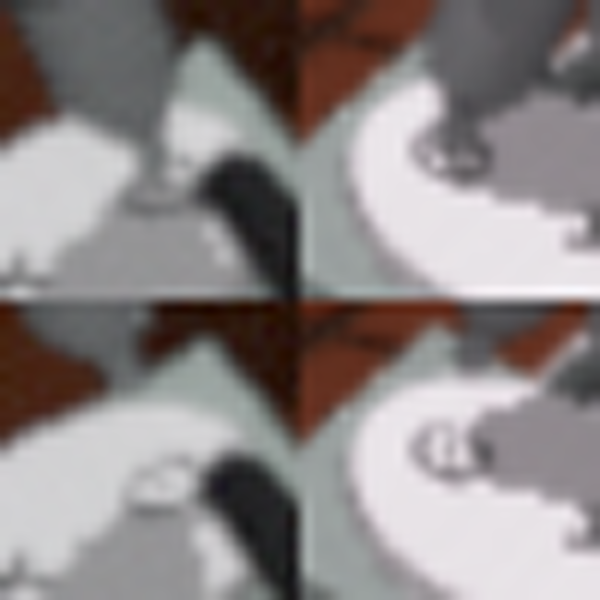

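Run:
```python
from h import *
S=load('side14');C=load('scene14');st=read_state();P=st['position'];q=st['tcp_rot'];M=R.from_quat([q[1],q[2],q[3],q[0]]).as_matrix()
Z=lambda s,p:((proj(s,p)[0]-([312,195] if s is S else [303-25,205]))*12).round(0)
for tip in ([69.34,-2.11,-.19],[70.5,0,0],[70.5,-1,0]):
    t=P+M@(np.array(tip)/1000); print(t,Z(S,t),Z(C,t))
for r in ([.60424,.01683,.07953],[.6046,.0185,.0794],[.6053,.021,.080]): print(Z(S,r),Z(C,r), 1000*M.T@(np.array(r)-P))
```

```text
[0.60226409 0.01912118 0.08340019] [155. 164.] [455. 143.]
[0.60465039 0.0190557  0.08303263] [166. 164.] [445. 142.]
[0.6037121  0.01900666 0.08269028] [162. 166.] [449. 144.]
[168. 184.] [452. 152.] [73.61078475 -1.69333657  2.20141356]
[167. 179.] [447. 155.] [73.88593471 -1.3181577   0.55249473]
[166. 170.] [438. 157.] [73.6063099  -0.33334112 -1.90757565]
```

>>> {"api": "jog_arm", "payload": {
  "series": [
    [[1,0.7,0.7,0,0,0,0],[1,0,0,0,0,0,0],[1,0,0,0,0,0,0],[0,0,0,0,0,0,0]]
  ]
}}

```text
clock: 21.7
position: [0.5823, 0.0171, 0.1465]
tcp_rot: [0.59, 0.568, 0.421, -0.39]
contact_force: [0.7, -0.3, -0.8]
grip_width: 0.0248
```

```bash
cat > look2.py <<'E'
import sys
from h import *
k=sys.argv[1]
F=[]
for i in range(2):
  for n in ['side','scene']: s=snap(n,n+k); st=read_state(); F.append(st['contact_force'])
print(np.mean(F,0),np.array(F).round(2)[:,2]);q=st['tcp_rot'];M=R.from_quat([q[1],q[2],q[3],q[0]]).as_matrix();print(st['position'],M[:,0],st['clock'], 'axial',np.mean(F,0)@-M[:,0])
a=cv2.imread(f'pics/side{k}.png')[185:220,310:340];b=cv2.imread(f'pics/scene{k}.png')[195:230,303:333]
cv2.imwrite(f'pics/zz{k}.png',cv2.resize(np.hstack([a,b]),(800,466),interpolation=cv2.INTER_CUBIC))
E
python3 look2.py 15
```

```text
[ 0.21814136 -0.02644204 -0.73010146] [-0.42 -0.28 -1.34 -0.89]
[0.58220839 0.01714484 0.14654946] [ 0.34173154  0.01787005 -0.9396277 ] 21.9 axial -0.7600968192584936
```

View pics/zz15.png

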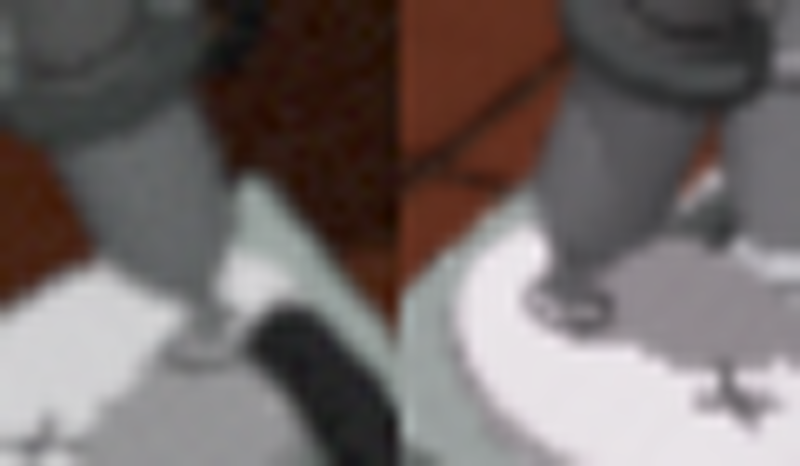

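>>> {"api": "jog_arm", "payload": {
  "series": [
    [[1,0,0,0,0,0,0],[1,0,0,0,0,0,0],[1,0,0,0,0,0,0],[0,0,0,0,0,0,0]]
  ]
}}

```text
clock: 22.3
position: [0.5833, 0.0172, 0.1436]
tcp_rot: [0.59, 0.568, 0.421, -0.39]
contact_force: [-0.3, -0.9, 0.3]
grip_width: 0.0247
```

```bash
python3 look2.py 16
```

```text
[-0.27622727 -0.05298818  0.36199024] [-0.03  0.14  0.67  0.66]
[0.5832675  0.01722308 0.14376314] [ 0.34180112  0.01789887 -0.93960185] 22.5 axial 0.4354899120796504
```

View pics/zz16.png

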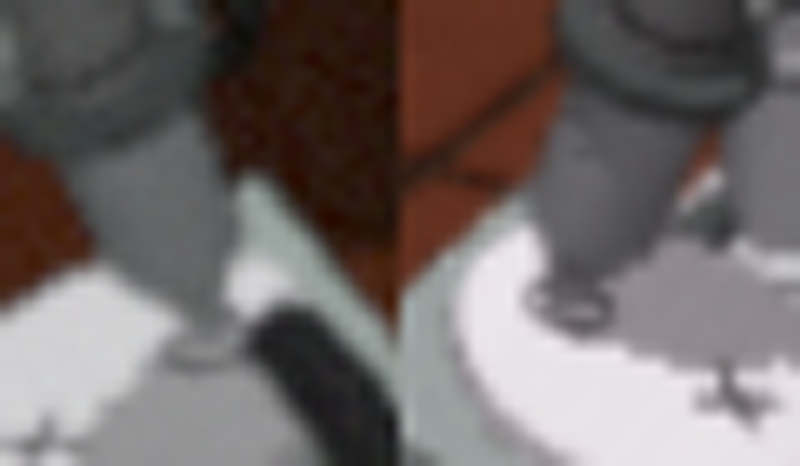

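>>> {"api": "jog_arm", "payload": {
  "series": [
    [[1,0,0,0,0,0,0],[1,0,0,0,0,0,0],[0.5,0,0,0,0,0,0],[0,0,0,0,0,0,0],[0,0,0,0,0,0,0]]
  ]
}}

```text
clock: 23.0
position: [0.5841, 0.0172, 0.1414]
tcp_rot: [0.59, 0.568, 0.421, -0.39]
contact_force: [0.3, 0.7, 1.2]
grip_width: 0.0247
```

```bash
python3 look2.py 17
python3 - <<'E'
from h import *
s=snap('wrist','wrist17'); cv2.imwrite('pics/z27.png',cv2.resize(cv2.imread('pics/wrist17.png')[130:300,200:400],None,fx=3,fy=3,interpolation=2))
E
```

```text
[-0.37415167 -0.45197102  0.93938227] [0.78 1.27 0.91 0.8 ]
[0.58407943 0.01727971 0.14138934] [ 0.34174133  0.01791255 -0.93962333] 23.2 axial 1.0186245377408785
```

View pics/zz17.png

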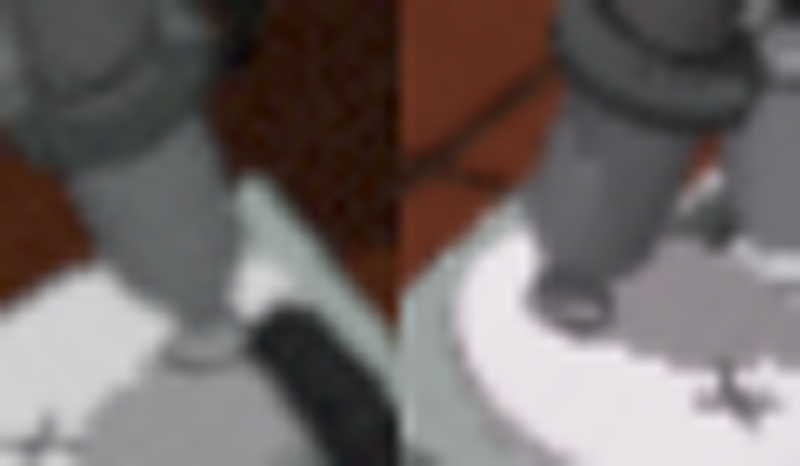

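View pics/z27.png

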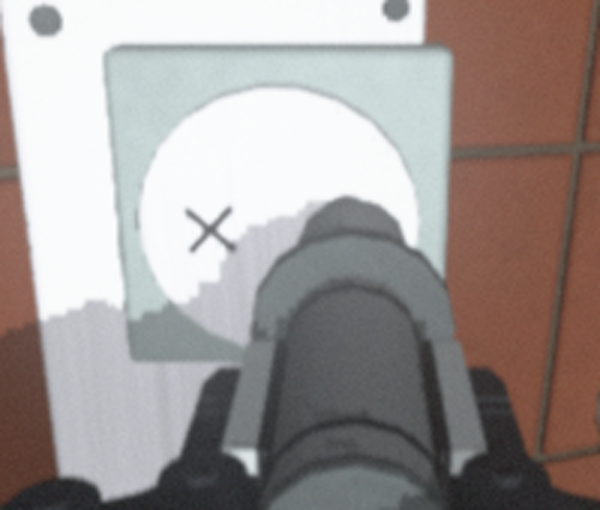

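Run:
```python
from h import *
w=load('wrist17');st=read_state();P=st['position'];q=st['tcp_rot'];M=R.from_quat([q[1],q[2],q[3],q[0]]).as_matrix()
# gauge-local z -> tool x = 70 - 67... collar underside at tool x=3
img=cv2.resize(cv2.imread('pics/wrist17.png'),None,fx=1,fy=1)
def circ(z,r,off=(0,0)): 
    a=np.linspace(0,2*np.pi,60); return P+(M@np.c_[np.full(60,(3-z)/1000),(r*np.cos(a)+off[0])/1000,(r*np.sin(a)+off[1])/1000].T).T
big=cv2.resize(img[130:340,200:440],None,fx=3,fy=3,interpolation=2)
for z,r,col in [(0,21,(0,0,255)),(6,21,(0,255,0)),(70,13,(255,0,0)),(-52,7,(255,0,255))]:
    p=(proj(w,circ(z,r))-[200,130])*3+1; cv2.polylines(big,[p.astype(int)],True,col,1)
cv2.imwrite('pics/z28.png',big[:600])
```

```text
(no output)
```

View pics/z28.png

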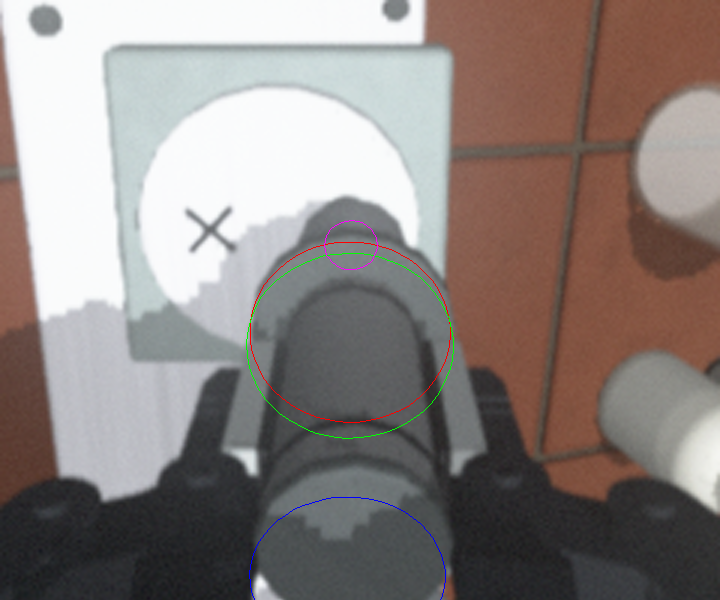

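>>> {"api": "jog_arm", "payload": {
  "series": [
    [[0.5,0,0,0,0,0,0],[0.4,0,0,0,0,0,0],[0,0,0,0,0,0,0],[0,0,0,0,0,0,0],[0,0,0,0,0,0,0]]
  ]
}}

```text
clock: 23.75
position: [0.5844, 0.0173, 0.1405]
tcp_rot: [0.59, 0.568, 0.421, -0.39]
contact_force: [-0.7, -0.8, 0.9]
grip_width: 0.0248
```

```bash
python3 look2.py 18; python3 look2.py 19
python3 - <<'E'
from h import *
S=load('side19');C=load('scene19');st=read_state();P=st['position'];q=st['tcp_rot'];M=R.from_quat([q[1],q[2],q[3],q[0]]).as_matrix()
a=cv2.resize(cv2.imread('pics/side19.png')[160:230,290:360],(400,400),interpolation=2);b=cv2.resize(cv2.imread('pics/scene19.png')[170:240,290:360],(400,400),interpolation=2)
cv2.imwrite('pics/z29.png',np.hstack([a,b]))
st0=read_state();print(st0['joint_vel'].round(4),st0['grip_width'])
E
```

```text
[-0.45473587 -0.06933085  1.65515165] [1.58 1.9  1.79 1.35]
[0.58439173 0.01728246 0.14054105] [ 0.34173713  0.01789324 -0.93962523] 23.95 axial 1.7118629302560102
[-1.02040754e-01 -5.68359331e-04  1.69898536e+00] [1.55 1.23 1.4  2.61]
[0.58436429 0.01725242 0.14047793] [ 0.34165161  0.01784422 -0.93965726] 24.15 axial 1.6313364562411892
[-0.0009 -0.0003 -0.0002  0.0005 -0.0001  0.0003  0.0004] 0.02477766230104844
```

View pics/z29.png

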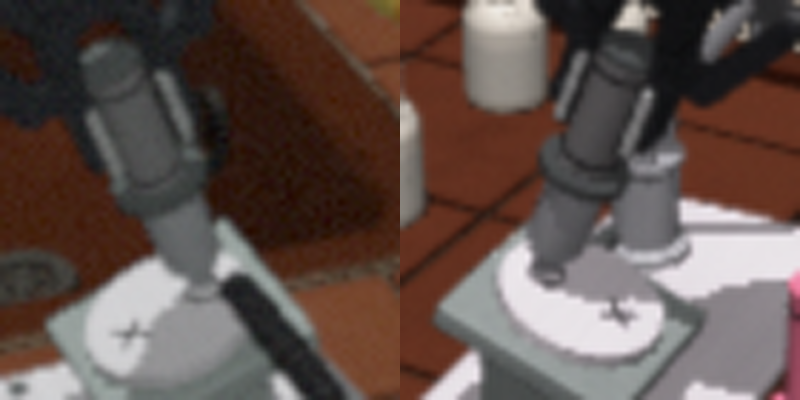

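Run:
```python
from h import *
S=load('side19');C=load('scene19')
s=lambda x,y:(S,290+x*70/400,160+y*70/400);c=lambda x,y:(C,290+(x-400)*70/400,170+y*70/400)
st=read_state();P=st['position'];q=st['tcp_rot'];M=R.from_quat([q[1],q[2],q[3],q[0]]).as_matrix()
def circ(z,r): 
    a=np.linspace(0,2*np.pi,60); return P+(M@np.c_[np.full(60,(3-z)/1000),r*np.cos(a)/1000,r*np.sin(a)/1000].T).T
ims=[]
for I,n,o in ((S,'side19',(290,160)),(C,'scene19',(290,170))):
    b=cv2.resize(cv2.imread(f'pics/{n}.png')[o[1]:o[1]+70,o[0]:o[0]+70],(400,400),interpolation=2)
    for z,r,col in [(0,21,(0,0,255)),(70,13,(255,0,0)),(-52,7,(255,0,255)),(-61,4,(0,255,255))]:
        p=(proj(I,circ(z,r))-o)*400/70+2; cv2.polylines(b,[p.astype(int)],True,col,1)
    ims.append(b)
cv2.imwrite('pics/z30.png',np.hstack(ims))
```

```text
(no output)
```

View pics/z30.png

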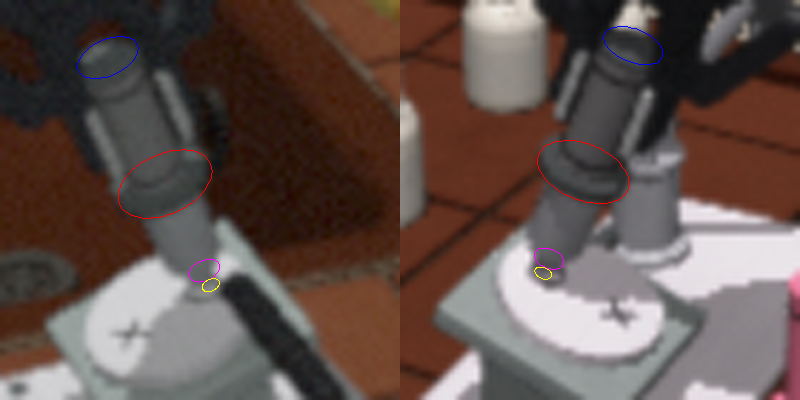

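```bash
python3 -c "
from workcell import sign_off
print(sign_off())"
```

```text
the job is handed in; nothing more can be done
None
```

The job is handed in at about 24 s, with the gauge still held and pressing lightly inside the ring mark.

**Lever:** I gripped the handle bar and pulled it down until the force jumped from about 7 N to 22 N, which I took as the lower stop. I then eased it back up in the grip over about 5 s until it pressed against its upper stop. I let go there, and the later pictures show it at rest.

**Gauge:** I took the large grey gauge from the stand, lifted it 130 mm straight up, tilted it 20° with the fixture's 3° turn, and lowered it onto the ring.

**Last checks:**
- **Pressing:** about 3 N along the axis, after allowing for the gauge's weight. That means the tip is roughly 6 to 6.5 mm in.
- **Stillness:** joint speeds were close to zero.
- **Position:** the two fixed cameras put the tip within about 1 mm of the ring's centre.
- **Squareness:** the tool's tilt reads 20.0°. The gauge may lean about 1° in the grip.
- **Bystanders:** nothing was seen disturbed. I did not make a separate final check of every bottle and dish.

**What disagreed or failed:**
- **Fingertip position:** the fingertips stand about 35 mm farther back along the tool than the text says. My first close on the lever therefore caught nothing and touched nothing. I measured the offset in the pictures and used it from then on.
- **Wrist camera:** it differed from the fixed cameras by about 4 mm across the fixture (y direction). It showed the gauge shifted in the same direction, so I relied on where the tip lay relative to the ring.

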